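# Clear, load and shut the rotor tester, then hold its test lever

## Task

Test the rotor: take the plug gauge that was left in the tester's cradle and put it in the grey tray, lay the rotor gently in the cradle, along its groove, so that nothing stands above the rim, and shut the clear lid fully. Only then tilt the spring-centred lever all the way towards the green lamp (never towards the red one), hold it there for a good second and let it spring back upright. Leave the rotor in the shut tester and do not disturb the other things on the bench.

Things in the scene. Friction and masses are not known exactly. Their poses are not given: they have to be found in the camera images.
- rotor_mid (a point): wound rotor (dark core, pink commutator, grey shaft), 85 long, 160 g, lying on the bench, 15 above which the point lies: on the axis, mid-core; own y = rotor axis (shaft ends 44 mm to -y, 40 to +y). Core 30.5 across, 28 long: grasp it here, across the axis. Shaft 7 across. It can roll: own x and z may turn about y
- gauge_mid (a point): the plug gauge (dark knurled grip with bright plugs at the ends), 86 long, 16 wide, 15 high, 90 g, lying at the start in the groove of the tester's cradle, along it. The point is its centre, 7.5 above its underside; own y axis = its length. Grasp it across the knurled middle, 16 wide
- grey_tray: light grey open tray, loose, 84 (own x) x 174 (own y) x 46 high; walls 3, floor 2 thick; inside 78 x 168. Origin: centre of its underside
- tester: grey insulation tester, fixed: open box 124 (own x) x 134 (own y), rim 50 above the bench, walls 6, well 112 x 122 inside. Origin: centre of its underside. Its lid is hinged at the own +x side, away from the robot, axis along own y; the orange cradle lies in the well
- cradle_mid (a point): middle of the tester's orange cradle, on the inner floor of the well, 8 above the bench; axes as the tester's. Two rails along own x, 100 long, 6 wide, 5 high, inner faces at y = -11 and +11 mm, form a groove. A rotor lying in it, along own x, has its axis 23.5 and its top 39 above the bench, below the lid
- lid (a joint): angle of the tester's clear lid: 0 = fully shut, positive = open, stops at 1.9 rad; starts open, leaning slightly back past upright. Stiff hinge: stays wherever it is left and must be pushed all the way down (about 2 N at the edge)
- lid_hinge (a point): point on the lid's hinge axis at the middle, 53 above the bench; the axis is the tester's own y
- lid_edge (a point): middle of the free edge of the lid panel, half-way through its thickness of 5; 124 from the hinge axis; a black tab 36 wide, 6 thick stands out another 16 beyond it
- lever_pivot (a point): pivot of the test lever, on the fixed grey lever pod: 90 (own x) x 124 (own y), top 46 above the bench, pivot 50 above the bench. The point's x axis is the hinge axis; the lever tilts to own +y or -y
- lever_knob (a point): centre of the lever's black knob (24 across, 39 high, its top 89 above the pivot), 70 from the pivot; upright at rest, so 120 above the bench; steel stem 10 across below it
- lever (a joint): tilt of the lever: 0 = upright and centred, positive towards the pod's own +y, stops at +0.55 and -0.55 rad. A spring (0.8 N m per rad, about 6 N at the knob for the full tilt) returns it to 0 when let go
- lamp_green: round green lamp, 18 across, 4 high, set in the pod's top 40 to one side of the lever (own +y or -y of the pod, varies). Origin: its underside centre
- lamp_red: round red lamp, same size, 40 to the other side of the lever
- stator_front: cream potted coil with black shaft, 66 x 75 x 99 high, bystander (front); origin at the centre of its underside
- stator_back: cream potted coil with black shaft, 66 x 75 x 99 high, bystander (back); origin at the centre of its underside
- oil: white bottle with red spout, 32 across, 124 high, bystander; origin at the centre of its underside
- carton: brown carton, 55 x 76 x 40 high, bystander; origin at the centre of its underside
- flux: round tin with yellow cap, 58 across, 27 high, bystander; origin at the centre of its underside
- pliers: red-handled pliers lying flat, 60 x 139 x 14 high, bystander; origin at the centre of its underside
- screwdriver: red screwdriver lying flat, 183 long, 25 high, bystander; origin at the centre of its underside
- spool: solder spool standing on end, 61 across, 50 high, bystander; origin at the centre of its underside
Not all that is in view belongs to the job. What is shaped like the part that bears rotor_mid but blue is not meant.

How it is judged:
By the outcome, as a careful person would: the job done as asked, in the order asked, and still so for the second after the job is handed in, with the robot touching nothing.
It also fails if it takes over 72 s, if anything falls off the work surface, if the arm or the gripper's body presses on something with over 40 N, if the wrist force passes 120 N, or if a joint passes its speed limit or range.

## Robot

A 7-joint arm with a two-finger parallel gripper is mounted at the origin on a cart in front of the work surface, level with it; the furniture and walls round the work are solid. World frame = base frame: x ahead of the robot, y to its left, z up, the work surface at z = 0. Lengths are in m, angles in rad, forces in N, time in s.
With the tool pointing down it reaches from about 0.425 to 0.875 m from the base axis. Payload 4.7 kg.
Tool frame: the origin (TCP) lies on the centre line of the jaws, within the pads' length; the fingertips stand 14 mm ahead of it and the grasp point (between the pads) lies 5 mm behind it; y points along the fingers, x is the direction in which the jaws open and shut, and the axes are right-handed (so a half turn about y gives the same grasp; the last joint's range is limited). The gripper opens to 85 mm and grips with 20 to 120 N. Pads are 22 mm wide; open, the fingers measure 114 mm over their backs; the gripper's body (76 mm by 85 mm) begins 54 mm behind the grasp point. The pads swing forward as they close: fully open they stand 13 mm farther back than shut.
Start: joints at [-1.106, 0.321, -0.07, 1.45, 0.023, 1.371, -0.057], TCP at [0.283, 0.585, 0.245] pointing down, gripper open.
Joint ranges: [-2.86, 2.86], [-0.3, 2.09], [-1.38, 1.24], [0.06, 2.45], [-1.56, 4.7], [0.09, 2.05], [-2.69, 2.69]. Speed limits (rad/s): [2.57, 2.57, 3.14, 3.14, 3.14, 3.14, 3.14].

## Interface

Orientations are given as a unit quaternion [x, y, z, w].
In Python, from workcell import * gives the robot as it stands.
- The arm moves only by the tool move_arm, never from a script. Its argument "deltas" is a list of rows, each an object with "translation": the shift along the tool's x, y, z in cm, a list of three; "twist": the turn about the tool's y in degrees; "fingers": the finger opening in cm, from 0 to 8.54. In form: [{"translation": [tx, ty, tz], "twist": twist, "fingers": fingers}, ...]. A call has 1 to 8 rows; each row is the pose to reach, as a shift and turn from the pose commanded when the call began, along the tool's axes at that moment; what a row does not reach only later rows make up. A row lasts 1/10 s, in which the tool goes at most 50 mm and 8.59 degrees, less where a joint would pass 70% of its speed; a pose out of reach is approached as far as the arm can. A call with a gripper value outside its range is refused whole. The fingers move at their own pace and stop on an object; "force" is the grip in N (left out, the last holds). Time passes only in rows, so rows that repeat a pose let the fingers close. It gives the time, the measured TCP pose, the force and the opening at its end, in the units of the state.
- get_state(): the state, without advancing time (a new reading comes with each control period).
- snapshot(name): name is "scene" or "top"; returns the picture (480x640x3 uint8, blue, green, red); there is no depth.
- camera_params(name): a dict with "vfov" (degrees; the focal length in pixels is half the picture's height over the tangent of half this angle, whatever the lens; pixels are square), "cx", "cy" (the principal point, pixels), "k1" (the pictures are not rectified: a ray, as slopes to the right and down, at radius r is drawn at 1 + k1 r^2 times it, then the intrinsics apply), "extrinsics" (4x4, takes a point from world to camera coordinates). Camera axes: x right, y up, looking along -z (the intrinsics and any distortion apply to the point x, -y, -z); pixel columns grow to the right and rows downward; lengths in m; the calibration is good to about 2 mm. A picture is of the moment at which its call begins. camera_params takes no time and is no camera call.
- hand_in(): hands the job in, once; it reports no verdict.
The state is a dict: "time": time; "joint_pos": joint angles; "qd": joint speeds; "joint_efforts": joint torques, N m; "tool_pos": TCP position; "ee_rot": TCP orientation; "wrist_force": force on the tool from outside, world axes, zero at the start; "torque": the same for the moment, N m; "opening": finger opening in m.
Only numpy, scipy, OpenCV 4.12 (cv2) and the standard library are available. Lean on these libraries where they do the work, as an engineer would, in place of code of your own. Each camera call takes 0.05 s, during which the arm holds its last target.

## Working session

There is one attempt and no reset: what is moved stays moved. The work goes in short steps, Python scripts to look and compute and a tool call to move; the robot and the scene stay as the last step left them, time stands still between calls to the robot, and variables do not carry over. Pictures are saved under pics/ and viewed, and the job is handed in when it is done.

Besides the shell and the picture viewer there is one more tool, called after "Call:" as a command line: name --argument value ..., lists and objects as JSON in quotes. move_arm: Moves the arm, as the interface text tells. Its arguments: {"type":"object","properties":{"deltas":{"type":"array","items":{"type":"object","properties":{"translation":{"type":"array","items":{"type":"number"}},"twist":{"type":"number"},"fingers":{"type":"number"}}}},"force":{"type":"number"}},"required":["deltas"]}

```bash
mkdir -p pics; ls; python3 - <<'E'
from workcell import *
import cv2
print(get_state())
for n in ("scene","top"):
    cv2.imwrite(f"pics/{n}0.png",snapshot(n)); p=camera_params(n); print(n,p)
E
```

```text
pics
{'time': 0.0, 'joint_pos': array([-1.10591363,  0.32181414, -0.07008966,  1.45167106,  0.02261886,
        1.37084933, -0.05687777]), 'qd': array([-1.13238690e-03, -8.96881340e-05,  1.16624212e-03,  1.02716799e-03,
       -1.26634515e-03,  2.77998569e-04, -1.94950966e-03]), 'joint_efforts': array([ 3.21624839e-04, -4.93581390e+01, -3.81618328e-01, -3.14333439e+01,
        1.32315449e-02,  1.14234697e-02,  4.85586747e-05]), 'tool_pos': array([0.2830029 , 0.58457178, 0.24423128]), 'ee_rot': array([ 0.59948739,  0.37506533, -0.37618984, -0.59868362]), 'wrist_force': array([ 0.48991513, -0.94192412,  0.50052198]), 'torque': array([ 0.04608818, -0.01519541,  0.00476637]), 'opening': 0.08508789010411909}
scene {'vfov': 51.28643037316473, 'cx': 314.04175920107434, 'cy': 232.5836314686171, 'k1': -0.041635522535181844, 'extrinsics': array([[ 0.41919309, -0.90763365, -0.02187025, -0.29466205],
       [ 0.59106843,  0.25454344,  0.76540561, -0.35774783],
       [-0.68914096, -0.33377955,  0.64317645, -1.15522467],
       [ 0.        ,  0.        ,  0.        ,  1.        ]])}
top {'vfov': 43.82879033145786, 'cx': 317.32192060883335, 'cy': 238.52384977965164, 'k1': 0.00557954680854398, 'extrinsics': array([[-0.01674733, -0.99983763, -0.00665095, -0.04809417],
       [ 0.99750433, -0.01716383,  0.06848735, -0.53076052],
       [-0.06859038, -0.00548737,  0.99762982, -1.39942551],
       [ 0.        ,  0.        ,  0.        ,  1.        ]])}
```

View pics/scene0.png

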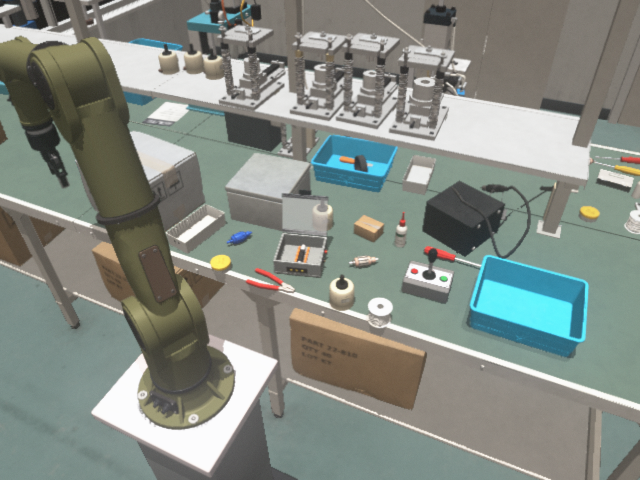

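View pics/top0.png

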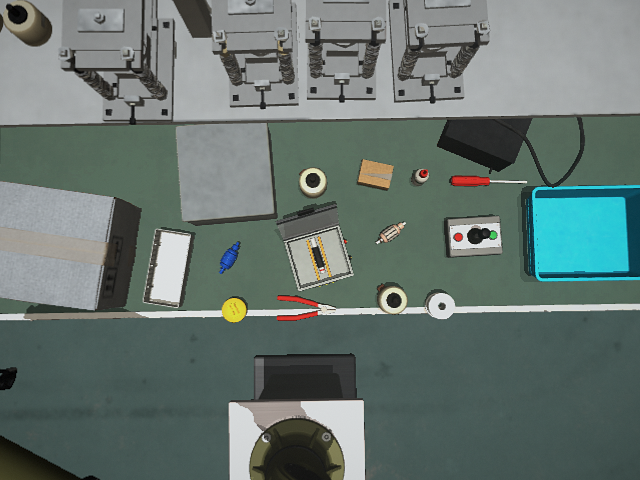

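```bash
cat > h.py <<'E'
import numpy as np, cv2
from scipy.spatial.transform import Rotation as R
from workcell import *
def _c(n):
    p=camera_params(n); f=240/np.tan(np.radians(p['vfov'])/2); return p,f,np.array(p['extrinsics'])
def ray(n,px):
    p,f,E=_c(n); d=np.array([(px[0]-p['cx'])/f,(px[1]-p['cy'])/f]); u=d.copy()
    for _ in range(20): u=d/(1+p['k1']*(u@u))
    v=np.array([u[0],-u[1],-1.]); Rm=E[:3,:3]
    return -Rm.T@E[:3,3], Rm.T@v
def at(n,px,z):
    o,d=ray(n,px); return o+d*(z-o[2])/d[2]
def proj(n,X):
    p,f,E=_c(n); c=E[:3,:3]@np.array(X)+E[:3,3]; u=np.array([c[0],-c[1]])/-c[2]
    u=u*(1+p['k1']*(u@u)); return u*f+np.array([p['cx'],p['cy']])
def tri(a,b):
    o1,d1=ray('top',a);o2,d2=ray('scene',b)
    A=np.stack([d1,-d2],1); s=np.linalg.lstsq(A,o2-o1,rcond=None)[0]
    P,Q=o1+s[0]*d1,o2+s[1]*d2; return (P+Q)/2,np.linalg.norm(P-Q)
def crop(img,x0,y0,x1,y1,k,name):
    cv2.imwrite('pics/'+name,cv2.resize(img[y0:y1,x0:x1],None,fx=k,fy=k,interpolation=cv2.INTER_CUBIC))
E
python3 - <<'E'
from h import *
t=cv2.imread('pics/top0.png');s=cv2.imread('pics/scene0.png')
crop(t,270,190,420,300,5,'c1.png')
crop(t,430,200,530,270,7,'c2.png')
crop(s,250,180,450,310,4,'c3.png')
crop(t,130,215,260,315,6,'c4.png')
E
```

```text
(no output)
```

View pics/c1.png

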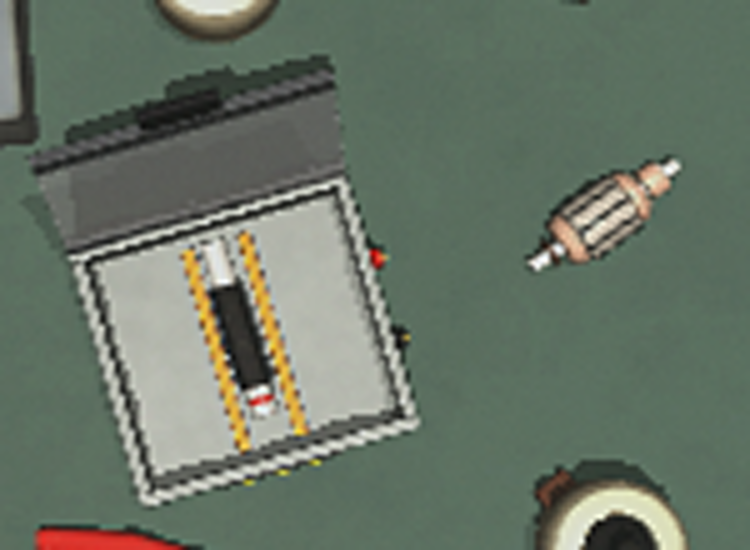

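View pics/c2.png

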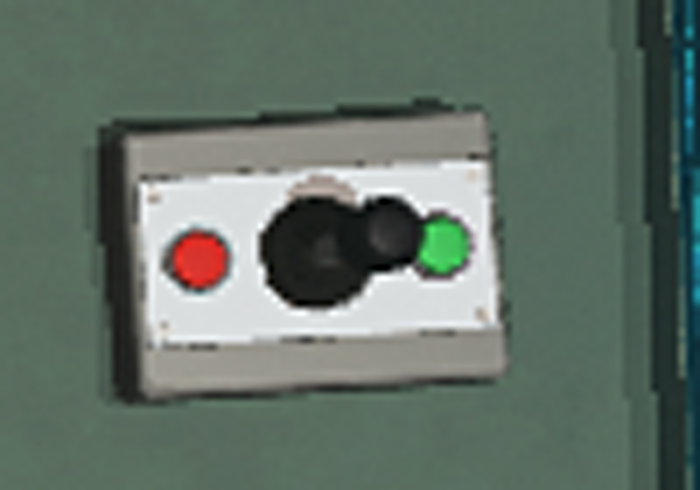

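View pics/c3.png

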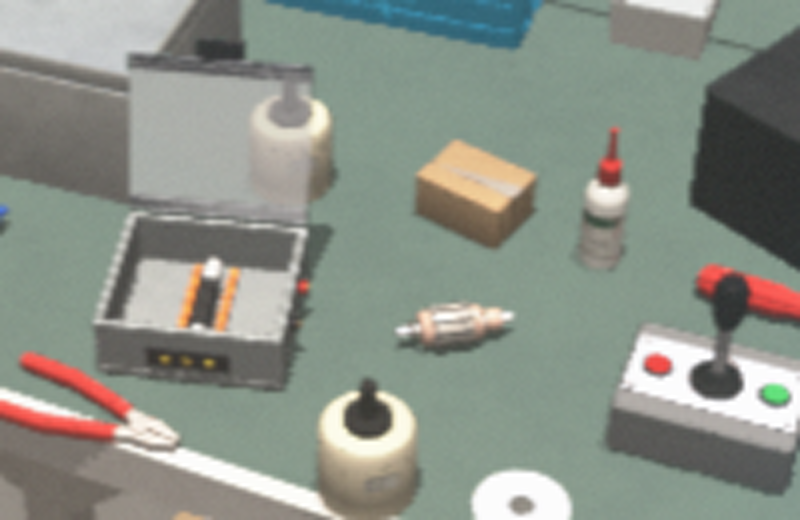

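View pics/c4.png

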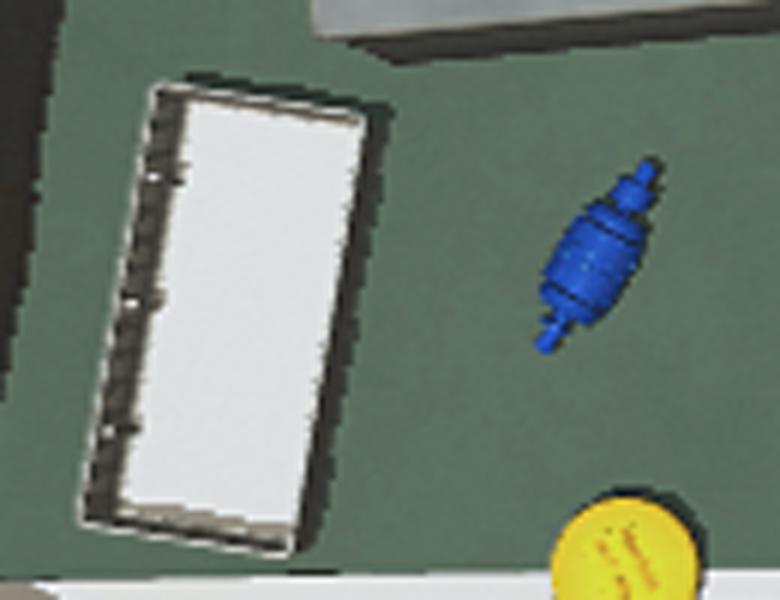

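```bash
python3 - <<'E'
from h import *
np.set_printoptions(precision=4,suppress=True)
t=cv2.imread('pics/top0.png')
def c1(x,y): return (x/5+270-.4,y/5+190-.4)
def c2(x,y): return (x/7+430-.43,y/7+200-.43)
def c4(x,y): return (x/6+130-.42,y/6+215-.42)
P=lambda p,z: at('top',p,z)
fl,nl,nr,fr=[P(c1(*a),.05) for a in [(72,256),(148,502),(418,425),(346,182)]]
ctr=(fl+nl+nr+fr)/4; print('tester',ctr, 'dims',np.linalg.norm(fl-nl),np.linalg.norm(fr-nr),np.linalg.norm(fl-fr),np.linalg.norm(nl-nr))
ax=(fl-nl)/2+(fr-nr)/2; ay=(fl-fr)/2+(nl-nr)/2
print('yaw x',np.degrees(np.arctan2(ax[1],ax[0])),'yaw from y',np.degrees(np.arctan2(-ay[0],ay[1])))
rails=[[P(c1(*a),.013) for a in b] for b in [[(190,252),(243,450)],[(246,236),(302,432)]]]
print('rails mid',np.mean(rails,axis=(0,1)),[np.degrees(np.arctan2(*(r[0]-r[1])[[1,0]])) for r in rails])
g=[P(c1(*a),.0155) for a in [(215,240),(263,414)]]; print('gauge',np.mean(g,0),np.linalg.norm(g[0]-g[1]),np.degrees(np.arctan2(*(g[0]-g[1])[[1,0]])))
r=[P(c1(*a),.015) for a in [(528,266),(681,162)]]; print('rotor ends',r,np.linalg.norm(r[0]-r[1]),np.degrees(np.arctan2(*(r[0]-r[1])[[1,0]])))
core=[P(c1(*a),.02) for a in [(572,240),(635,197)]]; print('core',core,np.mean(core,0))
tr=[P(c4(*a),.046) for a in [(152,85),(368,120),(292,555),(80,522)]]; print('tray',np.mean(tr,0),[np.linalg.norm(tr[i]-tr[i-1]) for i in range(4)],np.degrees(np.arctan2(*(tr[0]-tr[3])[[1,0]])),np.degrees(np.arctan2(*(tr[1]-tr[2])[[1,0]])))
for n,a in [('red',(200,261)),('green',(443,246))]: print(n,P(c2(*a),.05))
print('knob', P(c2(388,232),.139))
print('pod',[P(c2(*a),.046) for a in [(122,137),(488,112),(505,375),(143,397)]])
print('lid edge ends .17', P(c1(32,162),.17),P(c1(335,75),.17))
print('greybox corner tri',tri((274.5,217.5),(287,228)), P((274,217),.12))
st=get_state(); print(R.from_quat(st['ee_rot']).as_matrix())
E
```

```text
tester [ 0.4829 -0.0599  0.05  ] dims 0.11927277640016806 0.11752159479885513 0.1319011522038492 0.12973010230349086
yaw x 15.868185995971846 yaw from y 14.539844558401988
rails mid [ 0.4836 -0.0594  0.013 ] [np.float64(14.054828620885777), np.float64(14.936218953348986)]
gauge [ 0.4909 -0.0566  0.0155] 0.08580413978572116 14.454691127092568
rotor ends [array([ 0.5175, -0.1945,  0.015 ]), array([ 0.5659, -0.2686,  0.015 ])] 0.0884306166020627 123.17983027136671
core [array([ 0.5292, -0.2152,  0.02  ]), array([ 0.5491, -0.2456,  0.02  ])] [ 0.5392 -0.2304  0.02  ]
tray [0.4657 0.2938 0.046 ] [np.float64(0.17100032053174102), np.float64(0.0854315500747322), np.float64(0.1703158923901553), np.float64(0.08306223209651387)] -9.241004234285086 -10.03519241406039
red [ 0.5259 -0.3838  0.05  ]
green [ 0.5295 -0.4642  0.05  ]
knob [ 0.5279 -0.4216  0.139 ]
pod [array([ 0.568 , -0.3601,  0.046 ]), array([ 0.5742, -0.4819,  0.046 ]), array([ 0.4866, -0.4842,  0.046 ]), array([ 0.4814, -0.3643,  0.046 ])]
lid edge ends .17 [0.5561 0.0293 0.17  ] [ 0.5911 -0.1002  0.17  ]
greybox corner tri (array([0.5831, 0.0407, 0.022 ]), np.float64(0.006962855894606858)) [0.5722 0.0373 0.12  ]
[[ 0.4356 -0.0007 -0.9001]
 [ 0.9001 -0.0016  0.4356]
 [-0.0017 -1.     -0.    ]]
```

```bash
python3 - <<'E'
from h import *
t=cv2.imread('pics/top0.png');s=cv2.imread('pics/scene0.png')
crop(s,60,120,330,310,2.9,'c5.png')
crop(t,0,120,290,330,2.7,'c6.png')
E
```

```text
(no output)
```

View pics/c5.png

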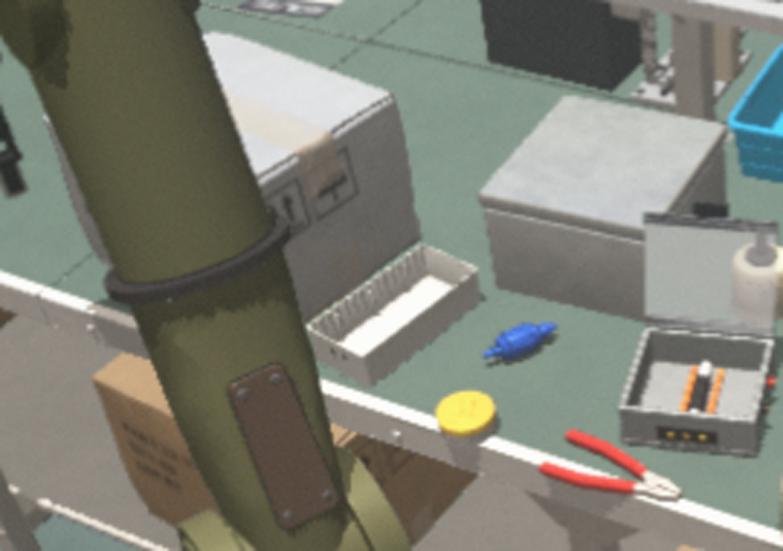

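View pics/c6.png

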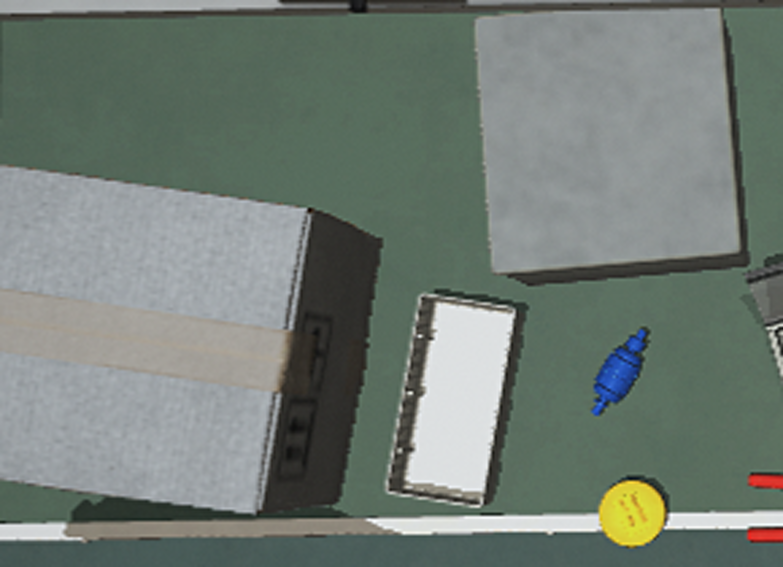

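```bash
python3 - <<'E'
from h import *
a=tri((114,197.8),(195.5,153.4));print(a, at('top',(95.5,309.6),a[0][2]))
b=tri((182.6,220),(226.2,189));print(b, at('top',(275,214.5),b[0][2]))
st=get_state()
Rm=R.from_quat(st['ee_rot']).as_matrix(); p=st['tool_pos']
print(p,Rm.T@(np.array([.48,-.0597,.33])-p)*100)
E
```

```text
(array([0.60967528, 0.36328376, 0.20121625]), np.float64(0.0006833037222824983)) [0.37874983 0.40007248 0.20121625]
(array([0.56935382, 0.23692868, 0.12535291]), np.float64(0.0033479975418834514)) [0.57712744 0.0346347  0.12535291]
[0.28299676 0.58464032 0.24433762] [-49.43138069  -8.47974343 -45.80240421]
```

Call:
move_arm --deltas '[{"translation":[0,-5,0],"twist":0,"fingers":4.5},{"translation":[-49,-8,-45],"twist":139,"fingers":4.5},{"translation":[-49,-8,-45],"twist":139,"fingers":4.5},{"translation":[-49,-8,-45],"twist":139,"fingers":4.5},{"translation":[-49,-8,-45],"twist":139,"fingers":4.5},{"translation":[-49,-8,-45],"twist":139,"fingers":4.5},{"translation":[-49,-8,-45],"twist":139,"fingers":4.5},{"translation":[-49,-8,-45],"twist":139,"fingers":4.5}]'

```text
time: 0.9
tool_pos: [0.3839, 0.248, 0.3109]
ee_rot: [-0.707, -0.023, 0.023, 0.707]
wrist_force: [1.1, 0.3, -0.4]
opening: 0.0451
```

```bash
cat >> h.py <<'E'
def plan(x,y,z,yaw):
    st=get_state(); Rm=R.from_quat(st['ee_rot']).as_matrix(); p=st['tool_pos']
    cy=np.degrees(np.arctan2(Rm[1,0],Rm[0,0])); tw=(cy-yaw+180)%360-180
    print('t',round(st['time'],2),'pos',p.round(4),'yaw',round(cy,1),'tilt',Rm[2,1].round(5),'op',round(st['opening'],4),'F',st['wrist_force'].round(1),'q',st['joint_pos'].round(2))
    print('delta cm',(Rm.T@(np.array([x,y,z])-p)*100).round(2),'twist',round(tw,1))
E
python3 -c "
from h import *
plan(.49,-.057,.3,-75.4)"
```

```text
t 0.9 pos [0.3839 0.248  0.3109] yaw 3.7 tilt -1.0 op 0.0451 F [ 1.1  0.3 -0.4] q [-0.84 -0.12  0.19  1.8   0.02  1.46 -0.59]
delta cm [  8.63   1.08 -31.12] twist 79.1
```

Call:
move_arm --deltas '[{"translation":[8.6,5,-31.1],"twist":79.1,"fingers":4.5},{"translation":[8.6,5,-31.1],"twist":79.1,"fingers":4.5},{"translation":[8.6,5,-31.1],"twist":79.1,"fingers":4.5},{"translation":[8.6,5,-31.1],"twist":79.1,"fingers":4.5},{"translation":[8.6,5,-31.1],"twist":79.1,"fingers":4.5},{"translation":[8.6,5,-31.1],"twist":79.1,"fingers":4.5},{"translation":[8.6,5,-31.1],"twist":79.1,"fingers":4.5},{"translation":[8.6,5,-31.1],"twist":79.1,"fingers":4.5}]'

```text
time: 1.7
tool_pos: [0.4913, -0.0592, 0.2602]
ee_rot: [0.595, -0.383, 0.383, -0.594]
wrist_force: [0.7, 0.5, 0.9]
opening: 0.045
```

Call:
move_arm --deltas '[{"translation":[0,0,0],"twist":10,"fingers":4.5},{"translation":[0,0,0],"twist":10,"fingers":4.5}]'

```text
time: 1.9
tool_pos: [0.4912, -0.0543, 0.2606]
ee_rot: [0.562, -0.43, 0.43, -0.561]
wrist_force: [-0.1, 0.1, 0.1]
opening: 0.045
```

```bash
python3 -c "
from h import *
plan(.49,-.057,.1,-75.4)"
```

```text
t 1.9 pos [ 0.4912 -0.0543  0.2606] yaw -74.9 tilt -1.0 op 0.045 F [-0.1  0.1  0.1] q [-0.49 -0.04  0.53  1.82  0.02  1.36 -1.26]
delta cm [ 0.24 16.06 -0.17] twist 0.5
```

Call:
move_arm --deltas '[{"translation":[0.2,8,-0.2],"twist":0.5,"fingers":4.5},{"translation":[0.2,16,-0.2],"twist":0.5,"fingers":4.5},{"translation":[0.2,19,-0.2],"twist":0.5,"fingers":4.5},{"translation":[0.2,19,-0.2],"twist":0.5,"fingers":4.5},{"translation":[0.2,19,-0.2],"twist":0.5,"fingers":4.5}]'

```text
time: 2.4
tool_pos: [0.485, -0.0561, 0.0661]
ee_rot: [0.563, -0.434, 0.428, -0.558]
wrist_force: [-0.9, -0.8, 0.8]
opening: 0.0447
```

```bash
python3 -c "
from h import *
plan(.49,-.057,.03,-75.4)
s=snapshot('scene');crop(s,230,150,380,290,4,'d1.png')
s=snapshot('top');crop(s,230,150,430,310,4,'d2.png')"
```

```text
t 2.4 pos [ 0.485  -0.0561  0.0661] yaw -75.1 tilt -0.99993 op 0.0447 F [-0.9 -0.8  0.8] q [-0.45  0.17  0.55  2.05 -0.11  0.96 -1.16]
delta cm [0.22 3.6  0.5 ] twist 0.3
```

View pics/d1.png

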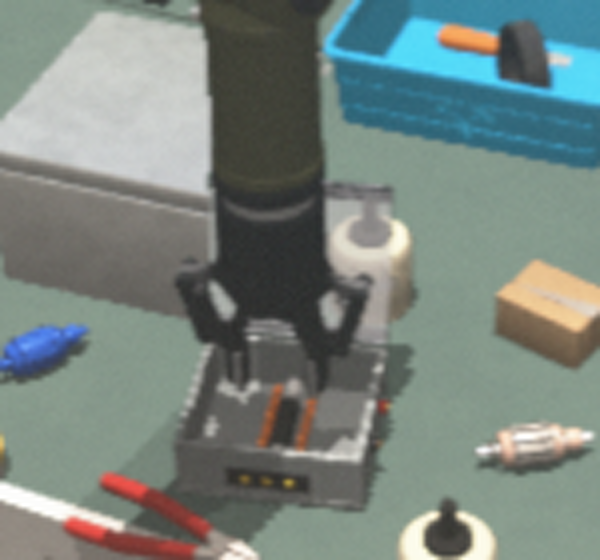

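View pics/d2.png

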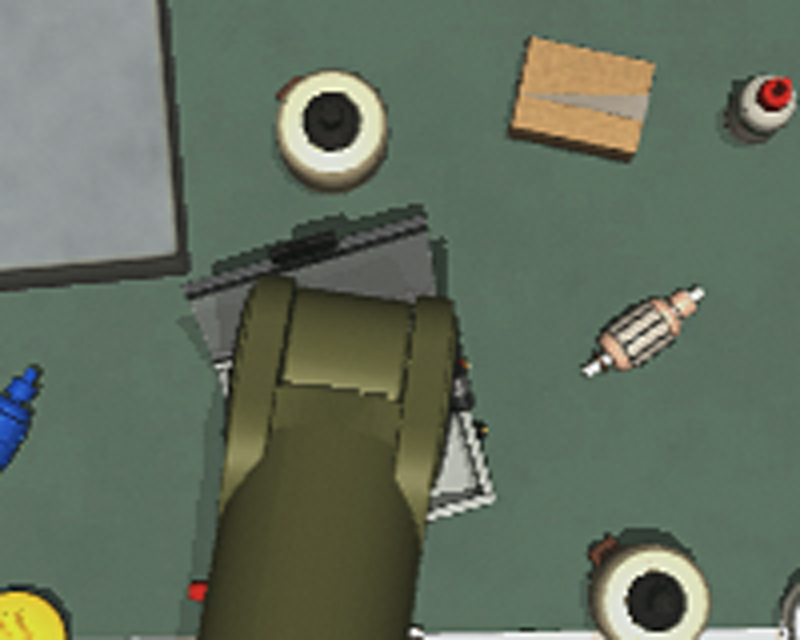

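Call:
move_arm --deltas '[{"translation":[0.1,1.5,0.4],"twist":0.4,"fingers":4.5},{"translation":[0.1,3,0.4],"twist":0.4,"fingers":4.5},{"translation":[0.1,3.6,0.4],"twist":0.4,"fingers":4.5},{"translation":[0.1,3.6,0.4],"twist":0.4,"fingers":4.5},{"translation":[0.1,3.6,0.4],"twist":0.4,"fingers":4.5}]'

```text
time: 3.0
tool_pos: [0.4954, -0.0563, 0.0367]
ee_rot: [-0.558, 0.433, -0.434, 0.559]
wrist_force: [-0.5, -0.9, 0.9]
opening: 0.0451
```

```bash
python3 -c "
from h import *
plan(.49,-.057,.0285,-75.4)
s=snapshot('scene');crop(s,260,180,350,290,6,'d3.png')
for o in(-.0225,.0225):
  print(proj('scene',[.489+o*np.cos(np.radians(-75.4)),-.057+o*np.sin(np.radians(-75.4)),.015]))
"
```

```text
t 3.0 pos [ 0.4954 -0.0563  0.0367] yaw -75.6 tilt -1.0 op 0.0451 F [-0.5 -0.9  0.9] q [-0.43  0.23  0.54  2.06 -0.16  0.89 -1.13]
delta cm [-0.07  0.82 -0.54] twist -0.2
[293.45635802 256.28495014]
[308.51972229 257.89474726]
```

View pics/d3.png

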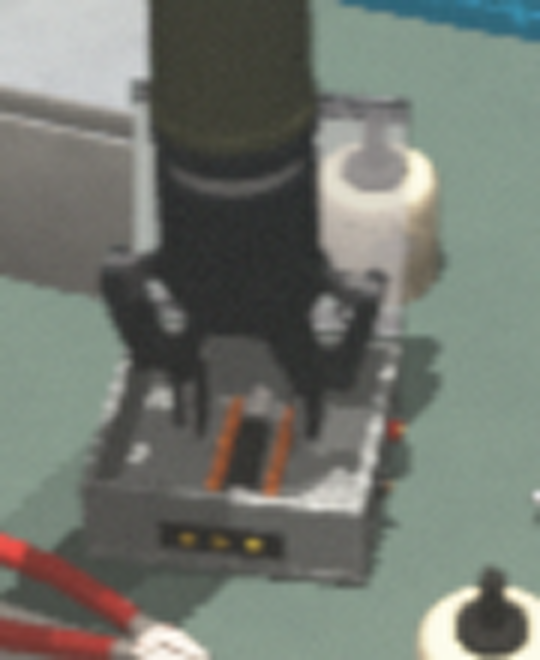

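Call:
move_arm --deltas '[{"translation":[0,0,0],"twist":0,"fingers":4.5},{"translation":[0,0,0],"twist":0,"fingers":4.5}]'

```text
time: 3.25
tool_pos: [0.4946, -0.0563, 0.0357]
ee_rot: [-0.558, 0.433, -0.434, 0.559]
wrist_force: [-0.2, 0.5, -0.2]
opening: 0.0451
```

```bash
python3 -c "
from h import *
plan(.4895,-.057,.0285,-75.4)
"
```

```text
t 3.25 pos [ 0.4946 -0.0563  0.0357] yaw -75.6 tilt -1.0 op 0.0451 F [-0.2  0.5 -0.2] q [-0.43  0.23  0.54  2.06 -0.16  0.89 -1.12]
delta cm [-0.06  0.72 -0.51] twist -0.2
```

Call:
move_arm --deltas '[{"translation":[-0.06,0.35,-0.5],"twist":0,"fingers":4.5},{"translation":[-0.06,0.72,-0.5],"twist":0,"fingers":4.5},{"translation":[-0.06,0.72,-0.5],"twist":0,"fingers":4.5},{"translation":[-0.06,0.72,-0.5],"twist":0,"fingers":4.5}]'

```text
time: 3.65
tool_pos: [0.489, -0.0571, 0.0277]
ee_rot: [0.559, -0.434, 0.434, -0.558]
wrist_force: [-0.5, -0.8, -0.1]
opening: 0.0447
```

```bash
python3 -c "
from h import *
plan(.4895,-.057,.0285,-75.4)
"
```

```text
t 3.65 pos [ 0.489  -0.0571  0.0277] yaw -75.6 tilt -1.0 op 0.0447 F [-0.5 -0.8 -0.1] q [-0.43  0.24  0.54  2.08 -0.16  0.87 -1.12]
delta cm [ 0.01 -0.08  0.05] twist -0.2
```

Call:
move_arm --deltas '[{"translation":[0,-0.08,0],"twist":0,"fingers":3},{"translation":[0,-0.08,0],"twist":0,"fingers":1.2},{"translation":[0,-0.08,0],"twist":0,"fingers":1.2},{"translation":[0,-0.08,0],"twist":0,"fingers":1.2},{"translation":[0,-0.08,0],"twist":0,"fingers":1.2},{"translation":[0,-0.08,0],"twist":0,"fingers":1.2}]' --force 30

```text
time: 4.25
tool_pos: [0.4895, -0.0571, 0.029]
ee_rot: [-0.558, 0.433, -0.434, 0.559]
wrist_force: [-0.7, 0.3, 4.3]
opening: 0.0145
```

Call:
move_arm --deltas '[{"translation":[0,-1,0],"twist":0,"fingers":1.2},{"translation":[0,-3,0],"twist":0,"fingers":1.2},{"translation":[0,-7,0],"twist":0,"fingers":1.2},{"translation":[0,-10,0],"twist":0,"fingers":1.2},{"translation":[0,-10,0],"twist":0,"fingers":1.2}]'

```text
time: 4.75
tool_pos: [0.4922, -0.0573, 0.1332]
ee_rot: [-0.556, 0.432, -0.436, 0.561]
wrist_force: [-0.3, -0.3, -1.3]
opening: 0.0147
```

```bash
python3 -c "
from h import *
plan(.4648,.286,.2,-9.5)
s=snapshot('scene');crop(s,250,150,400,290,5,'d4.png')
"
```

```text
t 4.75 pos [ 0.4922 -0.0573  0.1332] yaw -75.7 tilt -0.99996 op 0.0147 F [-0.3 -0.3 -1.3] q [-0.47  0.07  0.56  1.99 -0.05  1.08 -1.21]
delta cm [-33.93  -6.67   5.91] twist -66.2
```

View pics/d4.png

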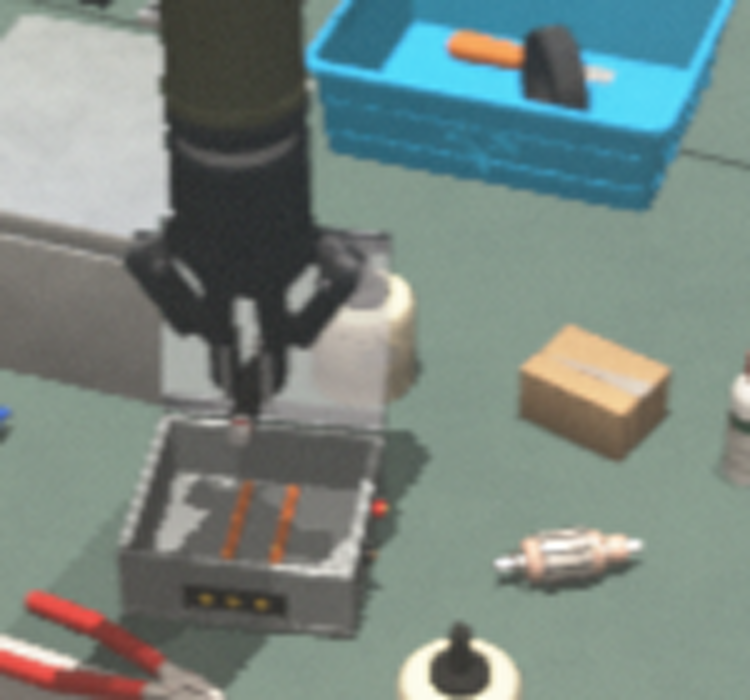

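Call:
move_arm --deltas '[{"translation":[0,-6.7,0],"twist":0,"fingers":1.2},{"translation":[0,-6.7,0],"twist":0,"fingers":1.2}]'

```text
time: 5.0
tool_pos: [0.4898, -0.0572, 0.1978]
ee_rot: [-0.558, 0.433, -0.434, 0.559]
wrist_force: [0.8, 0.1, -0.1]
opening: 0.0146
```

```bash
python3 -c "
from h import *
plan(.4648,.289,.2,-90)
"
```

```text
t 5.0 pos [ 0.4898 -0.0572  0.1978] yaw -75.7 tilt -1.0 op 0.0146 F [ 0.8  0.1 -0.1] q [-0.49  0.    0.56  1.91 -0.    1.22 -1.25]
delta cm [-34.16  -0.22   6.15] twist 14.3
```

Call:
move_arm --deltas '[{"translation":[-5,0,0.9],"twist":2,"fingers":1.2},{"translation":[-10,0,1.8],"twist":4,"fingers":1.2},{"translation":[-15,0,2.7],"twist":6,"fingers":1.2},{"translation":[-20,0,3.6],"twist":8,"fingers":1.2},{"translation":[-25,0,4.5],"twist":10,"fingers":1.2},{"translation":[-30,0,5.4],"twist":12,"fingers":1.2},{"translation":[-34.2,0,6.2],"twist":14,"fingers":1.2},{"translation":[-34.2,0,6.2],"twist":14,"fingers":1.2}]'

```text
time: 5.8
tool_pos: [0.4606, 0.2976, 0.1936]
ee_rot: [0.505, -0.497, 0.495, -0.504]
wrist_force: [-0.0, -0.1, -1.0]
opening: 0.0143
```

Call:
move_arm --deltas '[{"translation":[0,0,0],"twist":0,"fingers":1.2},{"translation":[0,0,0],"twist":0,"fingers":1.2}]'

```text
time: 6.0
tool_pos: [0.4643, 0.2879, 0.1945]
ee_rot: [0.502, -0.499, 0.499, -0.5]
wrist_force: [0.7, -0.9, -0.3]
opening: 0.0146
```

```bash
python3 -c "
from h import *
plan(.4648,.289,.025,-90)
s=snapshot('scene');crop(s,140,120,290,290,4,'d5.png')
"
```

```text
t 6.0 pos [0.4643 0.2879 0.1945] yaw -89.7 tilt -1.0 op 0.0146 F [ 0.7 -0.9 -0.3] q [-0.83  0.13  0.24  1.79 -0.03  1.23 -2.14]
delta cm [-0.14 16.95  0.07] twist 0.3
```

View pics/d5.png

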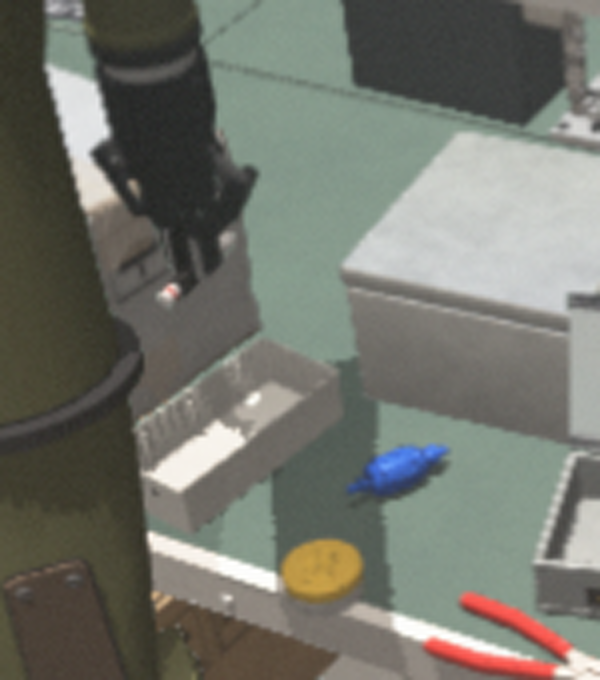

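Call:
move_arm --deltas '[{"translation":[0,4.5,0],"twist":0,"fingers":1.2},{"translation":[0,9,0],"twist":0,"fingers":1.2},{"translation":[0,13,0],"twist":0,"fingers":1.2},{"translation":[0,15.5,0],"twist":0,"fingers":1.2},{"translation":[0,16.5,0],"twist":0,"fingers":1.2},{"translation":[0,16.5,0],"twist":0,"fingers":1.2},{"translation":[0,16.5,0],"twist":0,"fingers":1.2}]'

```text
time: 6.75
tool_pos: [0.4657, 0.2896, 0.0321]
ee_rot: [-0.5, 0.499, -0.499, 0.502]
wrist_force: [0.9, 0.2, -0.4]
opening: 0.0144
```

```bash
python3 -c "
from h import *
plan(.4648,.289,.0235,-90)
s=snapshot('scene');crop(s,140,120,290,290,4,'d6.png')
"
```

```text
t 6.75 pos [0.4657 0.2896 0.0321] yaw -89.7 tilt -1.0 op 0.0144 F [ 0.9  0.2 -0.4] q [-0.81  0.31  0.23  1.93 -0.09  0.9  -2.1 ]
delta cm [ 0.06  0.86 -0.09] twist 0.3
```

View pics/d6.png

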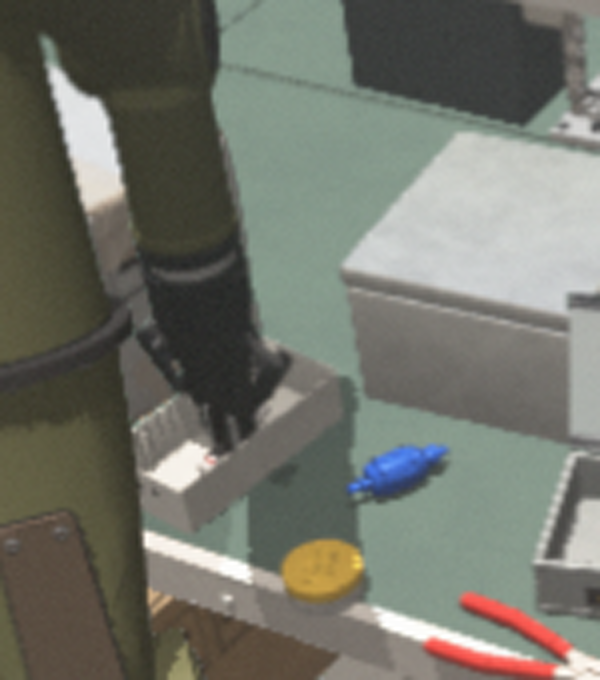

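Call:
move_arm --deltas '[{"translation":[0,0.5,0],"twist":0,"fingers":1.2},{"translation":[0,0.8,0],"twist":0,"fingers":1.2},{"translation":[0,0.8,0],"twist":0,"fingers":1.2},{"translation":[0,0.8,0],"twist":0,"fingers":1.2}]'

```text
time: 7.2
tool_pos: [0.4648, 0.2899, 0.0231]
ee_rot: [-0.501, 0.498, -0.498, 0.502]
wrist_force: [1.2, 0.2, 0.3]
opening: 0.0146
```

Call:
move_arm --deltas '[{"translation":[0,0,0],"twist":0,"fingers":3.2},{"translation":[0,0,0],"twist":0,"fingers":3.2},{"translation":[0,0,0],"twist":0,"fingers":3.2},{"translation":[0,-2,0],"twist":0,"fingers":3.2},{"translation":[0,-7,0],"twist":0,"fingers":3.2},{"translation":[0,-12,0],"twist":0,"fingers":3.2},{"translation":[0,-17,0],"twist":0,"fingers":5},{"translation":[0,-20,0],"twist":0,"fingers":5}]'

```text
time: 8.0
tool_pos: [0.4656, 0.2903, 0.2273]
ee_rot: [-0.499, 0.498, -0.499, 0.504]
wrist_force: [0.6, 0.1, 0.3]
opening: 0.05
```

```bash
python3 -c "
from h import *
plan(.540,-.230,.23,-146.8)
plan(.540,-.230,.23,33.2)
s=snapshot('scene');crop(s,140,120,290,290,4,'d7.png')
"
```

```text
t 8.0 pos [0.4656 0.2903 0.2273] yaw -89.7 tilt -0.99998 op 0.05 F [0.6 0.1 0.3] q [-0.83  0.11  0.25  1.74 -0.03  1.29 -2.15]
delta cm [52.07 -0.43  7.13] twist 57.1
t 8.0 pos [0.4656 0.2903 0.2273] yaw -89.7 tilt -0.99998 op 0.05 F [0.6 0.1 0.3] q [-0.83  0.11  0.25  1.74 -0.03  1.29 -2.15]
delta cm [52.07 -0.43  7.13] twist -122.9
```

View pics/d7.png

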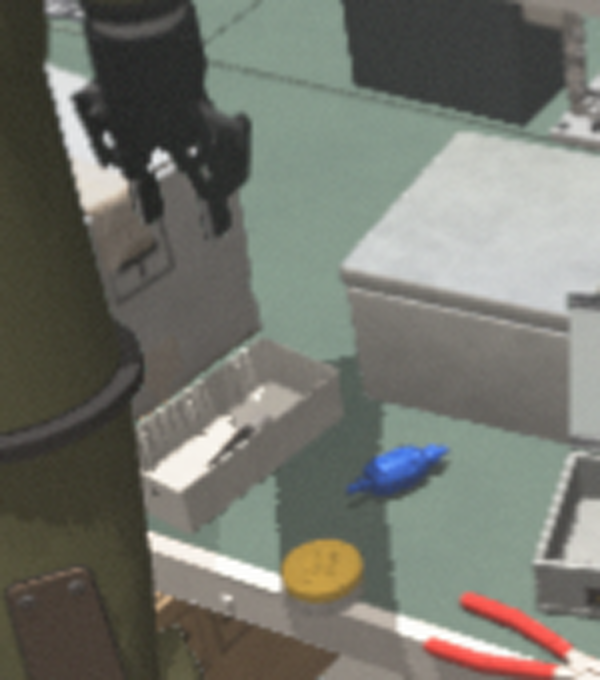

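Call:
move_arm --deltas '[{"translation":[5,-2,0.4],"twist":6,"fingers":5},{"translation":[10,-3,1],"twist":11,"fingers":5},{"translation":[15,-3,1.5],"twist":17,"fingers":5},{"translation":[20,-3,2],"twist":22,"fingers":5},{"translation":[25,-3,2.5],"twist":28,"fingers":5},{"translation":[30,-3,4],"twist":34,"fingers":5},{"translation":[35,-3,4.5],"twist":39,"fingers":5},{"translation":[40,-3,5],"twist":45,"fingers":5}]'

```text
time: 8.85
tool_pos: [0.5159, -0.1036, 0.2526]
ee_rot: [-0.271, 0.653, -0.653, 0.272]
wrist_force: [0.8, -0.2, -0.1]
opening: 0.0499
```

```bash
python3 -c "
from h import *
plan(.540,-.230,.15,-146.8)
"
```

```text
t 8.85 pos [ 0.5159 -0.1036  0.2526] yaw -134.9 tilt -1.0 op 0.0499 F [ 0.8 -0.2 -0.1] q [-0.46  0.05  0.63  1.77 -0.03  1.34 -2.18]
delta cm [ 7.27 10.26 10.62] twist 11.9
```

Call:
move_arm --deltas '[{"translation":[2.5,1,3.5],"twist":4,"fingers":5},{"translation":[5,3,7],"twist":8,"fingers":5},{"translation":[7.3,6.5,10.6],"twist":11.9,"fingers":5},{"translation":[7.3,10.5,10.6],"twist":11.9,"fingers":5},{"translation":[7.3,14.5,10.6],"twist":11.9,"fingers":5},{"translation":[7.3,16.5,10.6],"twist":11.9,"fingers":5},{"translation":[7.3,16.5,10.6],"twist":11.9,"fingers":5},{"translation":[7.3,16.5,10.6],"twist":11.9,"fingers":5}]'

```text
time: 9.65
tool_pos: [0.5403, -0.2283, 0.088]
ee_rot: [0.204, -0.677, 0.677, -0.203]
wrist_force: [0.6, 0.8, 0.2]
opening: 0.05
```

```bash
python3 -c "
from h import *
plan(.540,-.230,.023,-146.8)
s=snapshot('scene');crop(s,300,160,450,300,5,'e1.png')
s=snapshot('top');crop(s,330,180,450,290,5,'e2.png')
t=cv2.imread('pics/scene0.png');crop(t,330,240,400,280,10,'e0.png')
"
```

```text
t 9.65 pos [ 0.5403 -0.2283  0.088 ] yaw -146.5 tilt -1.0 op 0.05 F [0.6 0.8 0.2] q [-0.23  0.38  0.7   1.81 -0.28  1.05 -1.98]
delta cm [0.11 6.5  0.13] twist 0.3
```

View pics/e1.png

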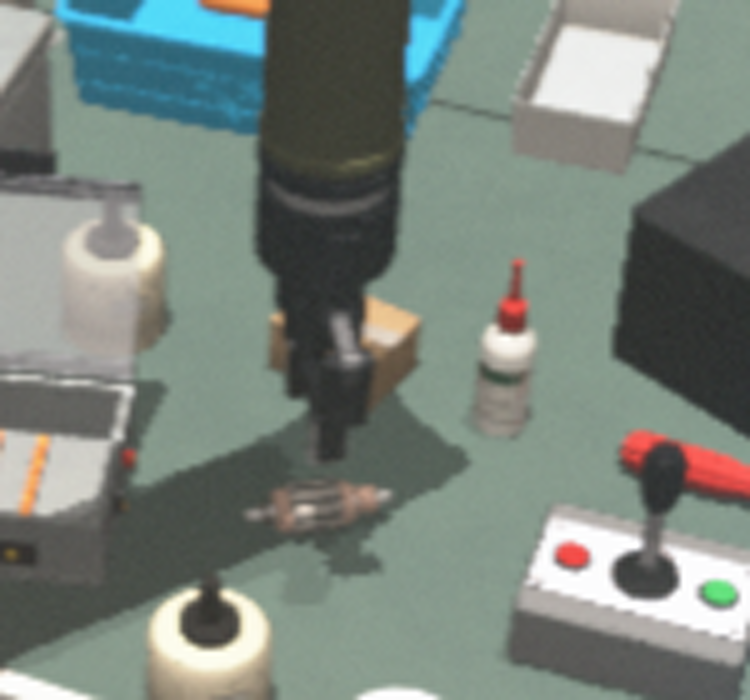

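View pics/e0.png

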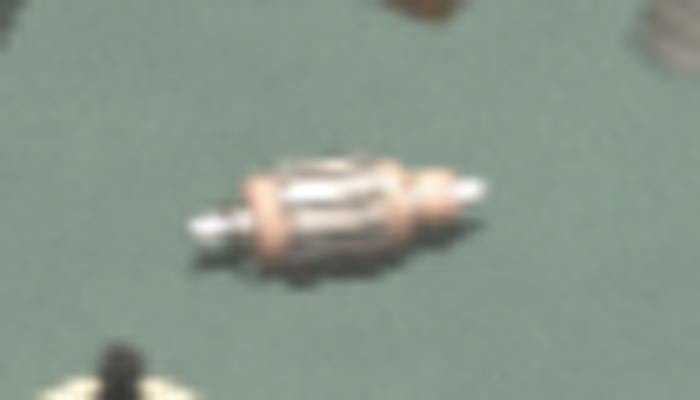

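```bash
python3 -c "
from h import *
print(proj('scene',[.54,-.23,.02]))
print(at('scene',(363,261),.02))
print(at('scene',(350.5,262.5),.015),at('scene',(377.5,258.5),.015))
"
```

```text
[362.70623492 261.01611088]
[ 0.54039865 -0.23075048  0.02      ]
[ 0.52524349 -0.19827408  0.015     ] [ 0.57208994 -0.26396562  0.015     ]
```

View pics/e2.png

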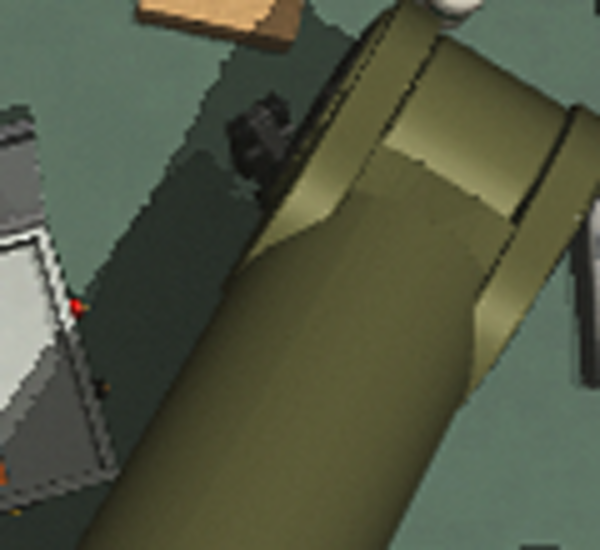

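Call:
move_arm --deltas '[{"translation":[0.1,3,0.1],"twist":0.3,"fingers":5},{"translation":[0.1,5,0.1],"twist":0.3,"fingers":5},{"translation":[0.1,6.3,0.1],"twist":0.3,"fingers":5},{"translation":[0.1,6.3,0.1],"twist":0.3,"fingers":5},{"translation":[0.1,6.3,0.1],"twist":0.3,"fingers":5}]'

```text
time: 10.25
tool_pos: [0.5407, -0.2298, 0.0259]
ee_rot: [0.201, -0.677, 0.678, -0.202]
wrist_force: [0.1, 0.3, 0.7]
opening: 0.0497
```

```bash
python3 -c "
from h import *
plan(.540,-.230,.022,-146.8)
s=snapshot('scene');crop(s,320,200,420,290,7,'e3.png')
"
```

```text
t 10.25 pos [ 0.5407 -0.2298  0.0259] yaw -146.8 tilt -1.0 op 0.0497 F [0.1 0.3 0.7] q [-0.19  0.46  0.67  1.85 -0.35  0.95 -1.93]
delta cm [ 0.07  0.39 -0.02] twist -0.0
```

View pics/e3.png

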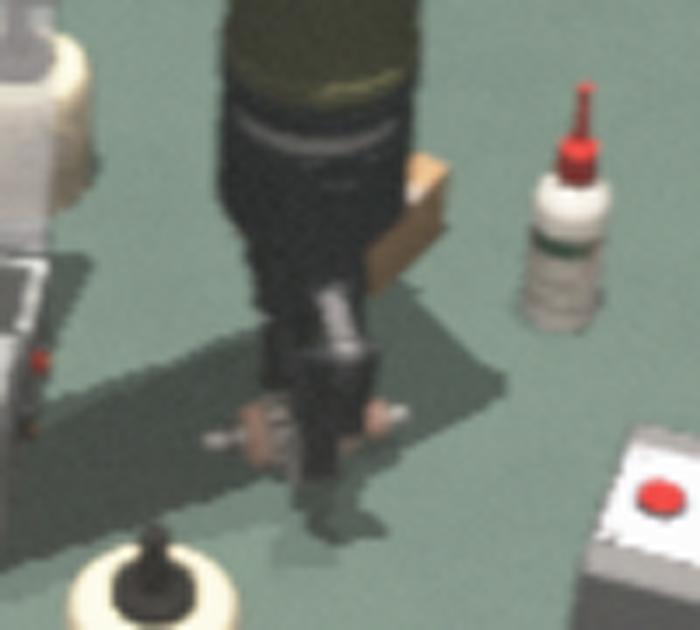

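Call:
move_arm --deltas '[{"translation":[0.07,0.35,0],"twist":0,"fingers":5},{"translation":[0.07,0.35,0],"twist":0,"fingers":5},{"translation":[0.07,0.35,0],"twist":0,"fingers":3.8},{"translation":[0.07,0.35,0],"twist":0,"fingers":2.6},{"translation":[0.07,0.35,0],"twist":0,"fingers":2.6},{"translation":[0.07,0.35,0],"twist":0,"fingers":2.6},{"translation":[0.07,0.35,0],"twist":0,"fingers":2.6}]' --force 35

```text
time: 11.0
tool_pos: [0.5396, -0.2299, 0.0216]
ee_rot: [0.202, -0.678, 0.678, -0.202]
wrist_force: [-1.8, 0.7, 4.1]
opening: 0.0286
```

```bash
python3 -c "
from h import *
plan(.540,-.230,.022,-146.8)
"
```

```text
t 11.0 pos [ 0.5396 -0.2299  0.0216] yaw -146.8 tilt -1.0 op 0.0286 F [-1.8  0.7  4.1] q [-0.19  0.47  0.66  1.85 -0.35  0.94 -1.93]
delta cm [-0.03 -0.04  0.03] twist -0.0
```

Call:
move_arm --deltas '[{"translation":[0,-1,0],"twist":0,"fingers":2.6},{"translation":[0,-3,0],"twist":0,"fingers":2.6},{"translation":[0,-7,0],"twist":0,"fingers":2.6},{"translation":[0,-11,0],"twist":0,"fingers":2.6},{"translation":[0,-14,0],"twist":0,"fingers":2.6},{"translation":[0,-14,0],"twist":0,"fingers":2.6}]'

```text
time: 11.6
tool_pos: [0.5416, -0.2314, 0.166]
ee_rot: [0.199, -0.676, 0.679, -0.204]
wrist_force: [0.1, -0.4, -1.2]
opening: 0.0289
```

```bash
python3 -c "
from h import *
plan(.4832,-.0597,.16,-75.4)
s=snapshot('scene');crop(s,320,180,420,270,7,'e4.png')
"
```

```text
t 11.6 pos [ 0.5416 -0.2314  0.166 ] yaw -146.9 tilt -0.99997 op 0.0289 F [ 0.1 -0.4 -1.2] q [-0.27  0.29  0.74  1.74 -0.21  1.19 -2.03]
delta cm [ -4.49   0.52 -17.57] twist -71.5
```

View pics/e4.png

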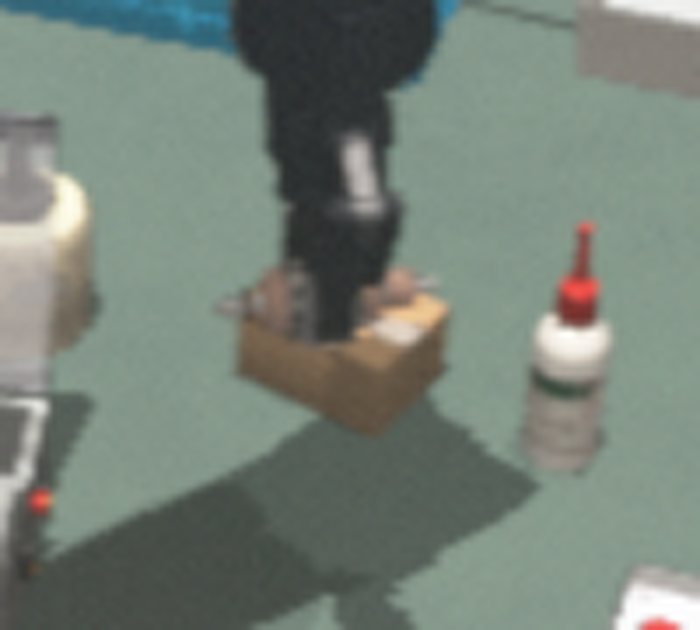

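Call:
move_arm --deltas '[{"translation":[-1.5,0,-3],"twist":-8,"fingers":2.6},{"translation":[-2.5,0,-6],"twist":-16,"fingers":2.6},{"translation":[-3.2,0,-9],"twist":-24,"fingers":2.6},{"translation":[-4,0,-12],"twist":-32,"fingers":2.6},{"translation":[-4.3,0,-15],"twist":-40,"fingers":2.6},{"translation":[-4.5,0,-17.6],"twist":-48,"fingers":2.6},{"translation":[-4.5,0,-17.6],"twist":-56,"fingers":2.6},{"translation":[-4.5,0,-17.6],"twist":-64,"fingers":2.6}]'

```text
time: 12.45
tool_pos: [0.4789, -0.0567, 0.1594]
ee_rot: [0.533, -0.467, 0.465, -0.531]
wrist_force: [-0.6, 0.7, -2.0]
opening: 0.0287
```

Call:
move_arm --deltas '[{"translation":[0,0,0],"twist":-7.5,"fingers":2.6},{"translation":[0,0,0],"twist":-7.5,"fingers":2.6},{"translation":[0,0,0],"twist":-7.5,"fingers":2.6}]'

```text
time: 12.75
tool_pos: [0.4798, -0.0579, 0.16]
ee_rot: [0.56, -0.434, 0.432, -0.558]
wrist_force: [-0.1, 0.2, -2.1]
opening: 0.0289
```

```bash
python3 -c "
from h import *
plan(.4832,-.0597,.08,-75.4)
"
```

```text
t 12.75 pos [ 0.4798 -0.0579  0.16  ] yaw -75.5 tilt -1.0 op 0.0289 F [-0.1  0.2 -2.1] q [-0.47  0.02  0.55  1.98 -0.01  1.15 -1.24]
delta cm [0.26 8.   0.3 ] twist -0.1
```

Call:
move_arm --deltas '[{"translation":[0.26,4,0.3],"twist":0,"fingers":2.6},{"translation":[0.26,8,0.3],"twist":0,"fingers":2.6},{"translation":[0.26,10,0.3],"twist":0,"fingers":2.6},{"translation":[0.26,11,0.3],"twist":0,"fingers":2.6},{"translation":[0.26,11,0.3],"twist":0,"fingers":2.6},{"translation":[0.26,11,0.3],"twist":0,"fingers":2.6}]'

```text
time: 13.35
tool_pos: [0.485, -0.0598, 0.052]
ee_rot: [-0.559, 0.432, -0.433, 0.56]
wrist_force: [0.6, 0.1, -1.4]
opening: 0.0288
```

```bash
python3 -c "
from h import *
plan(.4832,-.0597,.031,-75.4)
s=snapshot('scene');crop(s,260,200,350,290,7,'e5.png')
"
```

```text
t 13.35 pos [ 0.485  -0.0598  0.052 ] yaw -75.4 tilt -1.0 op 0.0288 F [ 0.6  0.1 -1.4] q [-0.44  0.19  0.55  2.07 -0.12  0.92 -1.14]
delta cm [-0.06  2.1  -0.18] twist 0.0
```

View pics/e5.png

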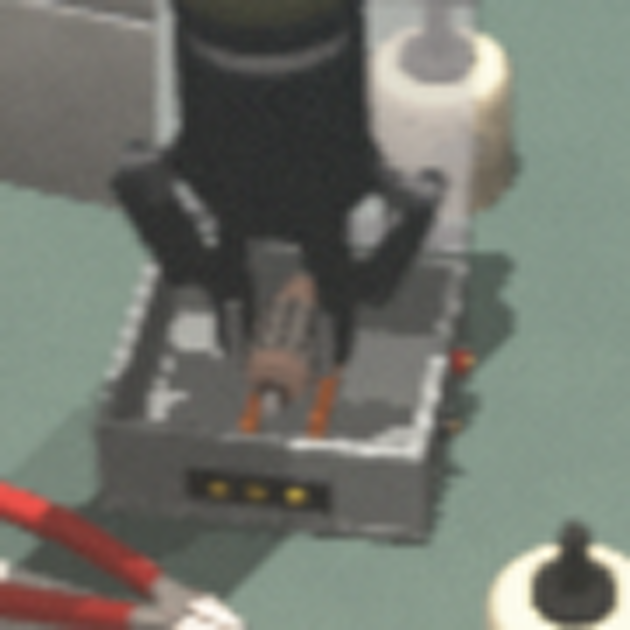

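```bash
python3 -c "
from h import *
c=np.array([.4832,-.0597]);a=np.radians(14.6);X=np.array([np.cos(a),np.sin(a)]);Y=np.array([-X[1],X[0]])
pr=lambda x,y,z,o=c: ((proj('scene',[*(o+x*X+y*Y),z])+.5-[260,200])*7-.5).round(0)
print('rails near inner',pr(-.05,.011,.013),pr(-.05,-.011,.013),'outer',pr(-.05,.017,.013),pr(-.05,-.017,.013))
o=np.array([.485,-.0598])
print('rotor near end',pr(-.040,0,.0454,o),pr(-.044,0,.0454,o),'core front',pr(-.014,.015,.045,o),pr(-.014,-.015,.045,o))
print('rim near',pr(-.067,.062,.05),pr(-.067,-.062,.05))
s=cv2.imread('pics/scene0.png');crop(s,260,200,350,290,7,'e6.png')
"
```

```text
rails near inner [239. 497.] [292. 503.] outer [225. 495.] [307. 504.]
rotor near end [269. 422.] [267. 429.] core front [246. 376.] [318. 384.]
rim near [101. 446.] [407. 479.]
```

View pics/e6.png

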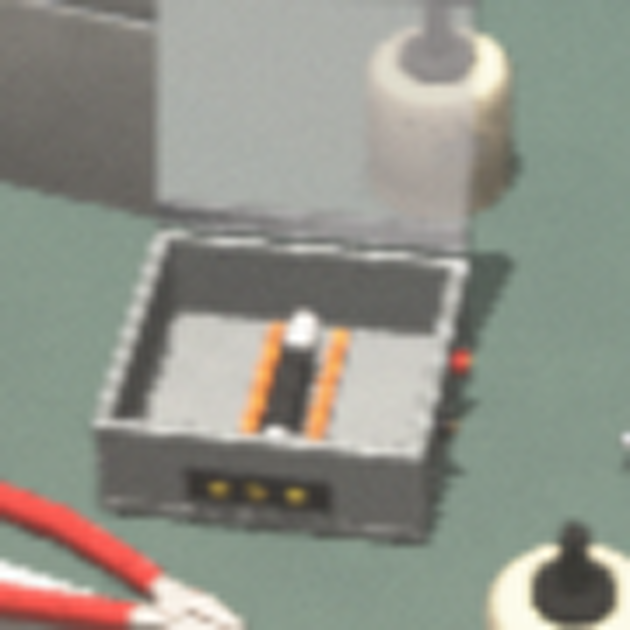

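```bash
python3 -c "
from h import *
c=np.array([.4832,-.0597]);a=np.radians(14.6);X=np.array([np.cos(a),np.sin(a)]);Y=np.array([-X[1],X[0]])
pr=lambda x,y,z,o=c: ((proj('scene',[*(o+x*X+y*Y),z])+.5-[260,200])*7-.5).round(0)
for s in((-.062,.067),(-.062,-.067),(.062,.067),(.062,-.067)): print('rim',pr(*s,.05))
print('rails far outer',pr(.05,.017,.013),pr(.05,-.017,.013), pr(.05,.011,.013),pr(.05,-.011,.013))
print('rails mid outer',pr(0,.017,.013),pr(0,-.017,.013))
print('gauge far end',pr(.043,0,.0155,np.array([.4900,-.0571])))
"
```

```text
rim [ 92. 436.]
rim [422. 472.]
rim [161. 238.]
rim [471. 269.]
rails far outer [274. 334.] [352. 342.] [287. 335.] [338. 340.]
rails mid outer [250. 412.] [330. 421.]
gauge far end [311. 333.]
```

Call:
move_arm --deltas '[{"translation":[-0.03,1,-0.15],"twist":0,"fingers":2.6},{"translation":[-0.03,1.7,-0.15],"twist":0,"fingers":2.6},{"translation":[-0.03,1.95,-0.15],"twist":0,"fingers":2.6},{"translation":[-0.03,1.95,-0.15],"twist":0,"fingers":2.6},{"translation":[-0.03,1.95,-0.15],"twist":0,"fingers":2.6}]'

```text
time: 13.9
tool_pos: [0.4828, -0.0598, 0.0317]
ee_rot: [-0.56, 0.432, -0.432, 0.56]
wrist_force: [0.7, 0.4, -2.2]
opening: 0.029
```

```bash
python3 -c "
from h import *
plan(.4832,-.0597,.030,-75.4)
s=snapshot('scene');crop(s,260,200,350,290,7,'e7.png')
"
```

```text
t 13.9 pos [ 0.4828 -0.0598  0.0317] yaw -75.3 tilt -1.0 op 0.029 F [ 0.7  0.4 -2.2] q [-0.43  0.22  0.55  2.09 -0.15  0.87 -1.12]
delta cm [0.   0.17 0.04] twist 0.1
```

View pics/e7.png

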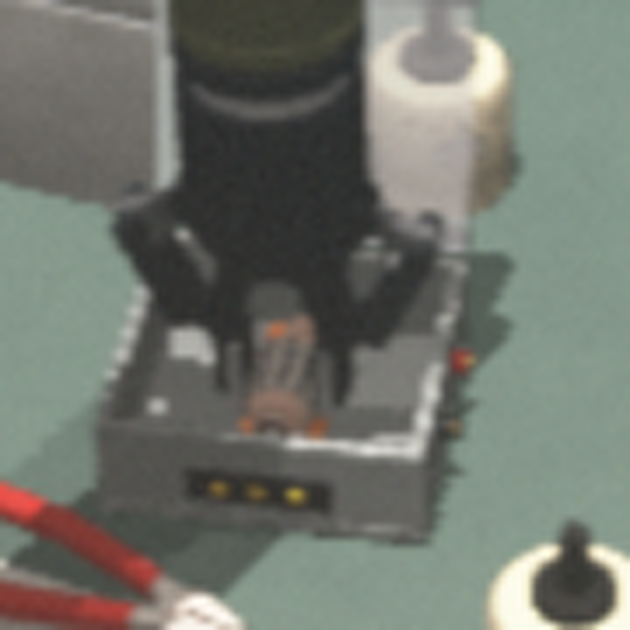

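Call:
move_arm --deltas '[{"translation":[0,0.1,0.05],"twist":0,"fingers":2.6},{"translation":[0,0.1,0.05],"twist":0,"fingers":2.6},{"translation":[0,0.1,0.05],"twist":0,"fingers":2.6}]'

```text
time: 14.25
tool_pos: [0.4833, -0.0596, 0.0308]
ee_rot: [-0.56, 0.432, -0.432, 0.56]
wrist_force: [-0.2, -0.3, -1.6]
opening: 0.0288
```

```bash
python3 -c "
from h import *
plan(.4832,-.0597,.030,-75.4)
"
```

```text
t 14.25 pos [ 0.4833 -0.0596  0.0308] yaw -75.3 tilt -1.0 op 0.0288 F [-0.2 -0.3 -1.6] q [-0.43  0.22  0.55  2.09 -0.15  0.87 -1.12]
delta cm [ 0.01  0.08 -0.01] twist 0.1
```

Call:
move_arm --deltas '[{"translation":[0,0.08,0],"twist":0,"fingers":2.6},{"translation":[0,0.08,0],"twist":0,"fingers":2.6},{"translation":[0,0.08,0],"twist":0,"fingers":3.2},{"translation":[0,0.08,0],"twist":0,"fingers":3.8},{"translation":[0,0.08,0],"twist":0,"fingers":4.8},{"translation":[0,0.08,0],"twist":0,"fingers":4.8}]'

```text
time: 14.85
tool_pos: [0.4833, -0.0596, 0.03]
ee_rot: [-0.56, 0.432, -0.432, 0.56]
wrist_force: [-0.1, 0.4, -0.2]
opening: 0.0478
```

Call:
move_arm --deltas '[{"translation":[0,-1,0],"twist":0,"fingers":4.8},{"translation":[0,-4,0],"twist":0,"fingers":4.8},{"translation":[0,-8,0],"twist":0,"fingers":4.8},{"translation":[0,-13,0],"twist":0,"fingers":2},{"translation":[0,-18,0],"twist":0,"fingers":0},{"translation":[0,-22,0],"twist":0,"fingers":0},{"translation":[0,-22,0],"twist":0,"fingers":0}]'

```text
time: 15.55
tool_pos: [0.4865, -0.0602, 0.2568]
ee_rot: [-0.557, 0.429, -0.435, 0.563]
wrist_force: [1.0, -1.3, -0.9]
opening: -0.0001
```

```bash
python3 -c "
from h import *
plan(.4832,-.0597,.030,-75.4)
s=snapshot('scene');crop(s,240,170,350,290,6,'e8.png')
"
```

```text
t 15.55 pos [ 0.4865 -0.0602  0.2568] yaw -75.4 tilt -0.99993 op -0.0001 F [ 1.  -1.3 -0.9] q [-0.5  -0.06  0.55  1.84  0.03  1.34 -1.27]
delta cm [-0.16 22.68 -0.58] twist 0.0
```

View pics/e8.png

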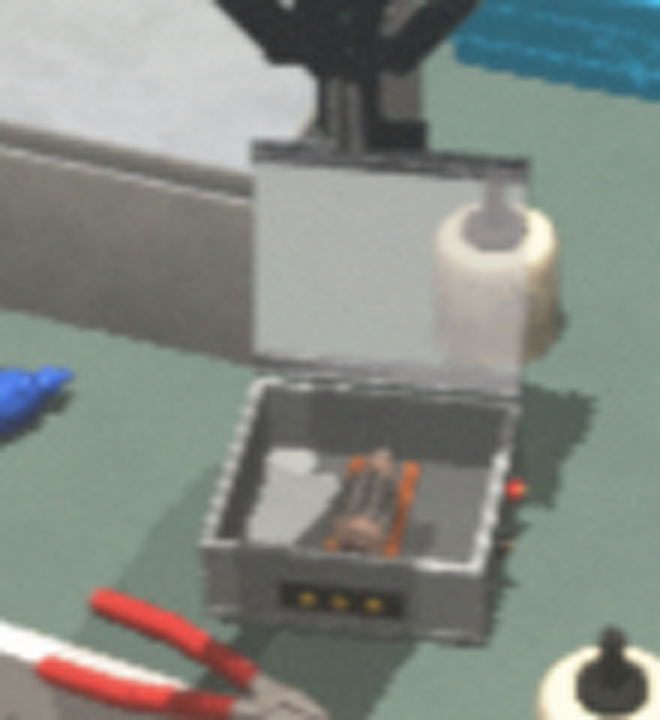

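Call:
move_arm --deltas '[{"translation":[5,0,0],"twist":0,"fingers":0},{"translation":[10,0,0],"twist":0,"fingers":0},{"translation":[15,0,0],"twist":0,"fingers":0},{"translation":[20,0,0],"twist":0,"fingers":0}]'

```text
time: 16.0
tool_pos: [0.5334, -0.2545, 0.2491]
ee_rot: [0.56, -0.432, 0.432, -0.56]
wrist_force: [0.8, -0.1, 0.4]
opening: -0.0001
```

```bash
python3 -c "
from h import *
plan(.4832,-.0597,.030,-75.4)
s=snapshot('top');cv2.imwrite('pics/top1.png',s);crop(s,270,190,370,300,6,'f1.png')
"
```

```text
t 16.0 pos [ 0.5334 -0.2545  0.2491] yaw -75.3 tilt -1.0 op -0.0001 F [ 0.8 -0.1  0.4] q [-0.25  0.23  0.76  1.62 -0.16  1.35 -0.78]
delta cm [-20.1   21.92   0.1 ] twist 0.1
```

View pics/f1.png

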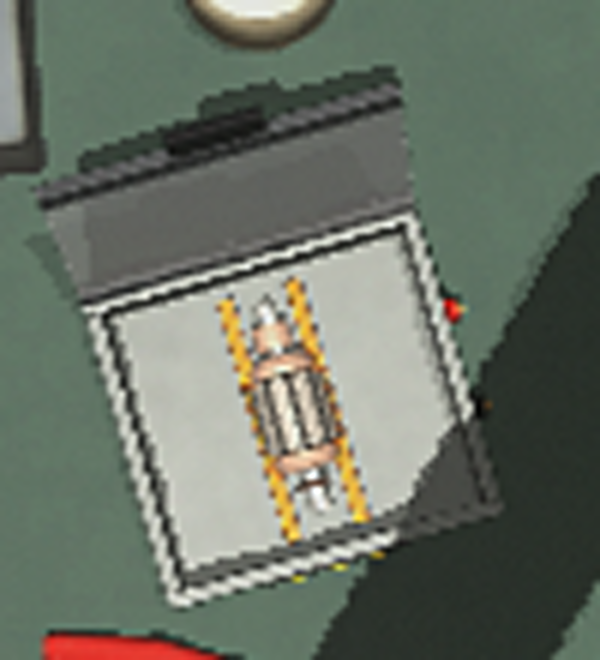

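```bash
python3 -c "
from h import *
for z in(.2,.3,.4,.5):print(at('top',(310,122),z))
print(at('top',(312,182),.099))
print(at('scene',(585,148),.3))
plan(.600,-.029,.249,-75.4)
"
```

```text
[ 0.76263882 -0.04684215  0.2       ]
[ 0.73585649 -0.04830572  0.3       ]
[ 0.70907417 -0.04976929  0.4       ]
[ 0.68229185 -0.05123286  0.5       ]
[ 0.65222874 -0.0476846   0.099     ]
[ 0.92320878 -0.72651867  0.3       ]
t 16.05 pos [ 0.5326 -0.2645  0.2482] yaw -75.8 tilt -0.99996 op 0.0003 F [ 0.6 -6.6  1.3] q [-0.24  0.24  0.77  1.62 -0.16  1.35 -0.77]
delta cm [-21.19  -0.31  12.29] twist -0.4
```

Call:
move_arm --deltas '[{"translation":[-5,0,3],"twist":0,"fingers":0},{"translation":[-10,0,6],"twist":0,"fingers":0},{"translation":[-15,0,9],"twist":0,"fingers":0},{"translation":[-19,0,11],"twist":0,"fingers":0},{"translation":[-20.7,0,12],"twist":0,"fingers":0},{"translation":[-20.7,0,12],"twist":0,"fingers":0},{"translation":[-20.7,0,12],"twist":0,"fingers":0}]'

```text
time: 16.75
tool_pos: [0.5968, -0.0212, 0.2485]
ee_rot: [0.561, -0.432, 0.431, -0.559]
wrist_force: [-0.3, -0.9, 0.4]
opening: 0.0
```

```bash
python3 -c "
from h import *
plan(.600,-.029,.164,-75.4)
s=snapshot('scene');crop(s,240,60,440,290,3,'f2.png')
s=snapshot('top');crop(s,230,100,400,300,3.5,'f3.png')
"
```

```text
t 16.75 pos [ 0.5968 -0.0212  0.2485] yaw -75.2 tilt -1.0 op 0.0 F [-0.3 -0.9  0.4] q [-0.54  0.23  0.62  1.6  -0.14  1.35 -1.21]
delta cm [0.83 8.45 0.14] twist 0.2
```

View pics/f2.png

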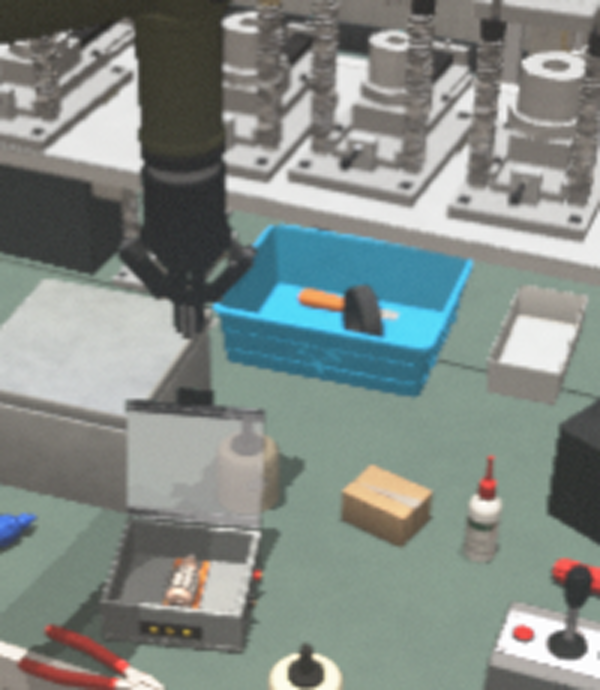

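View pics/f3.png

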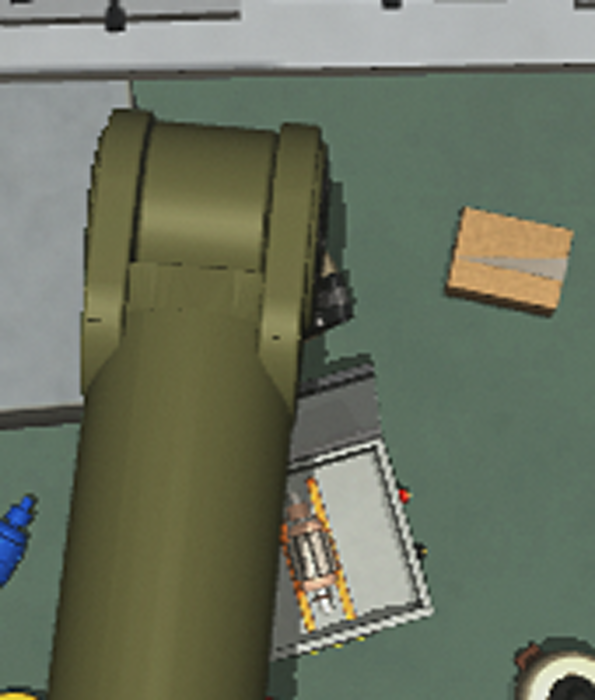

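Call:
move_arm --deltas '[{"translation":[0.8,2,0.2],"twist":0,"fingers":0},{"translation":[0.8,5,0.2],"twist":0,"fingers":0},{"translation":[0.8,8,0.2],"twist":0,"fingers":0},{"translation":[0.8,9,0.2],"twist":0,"fingers":0},{"translation":[0.8,9,0.2],"twist":0,"fingers":0}]'

```text
time: 17.35
tool_pos: [0.6001, -0.0312, 0.1586]
ee_rot: [0.56, -0.434, 0.432, -0.558]
wrist_force: [0.1, 0.3, 1.0]
opening: -0.0
```

```bash
python3 -c "
from h import *
plan(.600,-.029,.160,-75.4)
s=snapshot('scene');crop(s,240,100,400,290,4,'f4.png')
"
```

```text
t 17.35 pos [ 0.6001 -0.0312  0.1586] yaw -75.5 tilt -0.99999 op -0.0 F [0.1 0.3 1. ] q [-0.5   0.31  0.61  1.71 -0.19  1.19 -1.16]
delta cm [-0.21 -0.14  0.04] twist -0.1
```

View pics/f4.png

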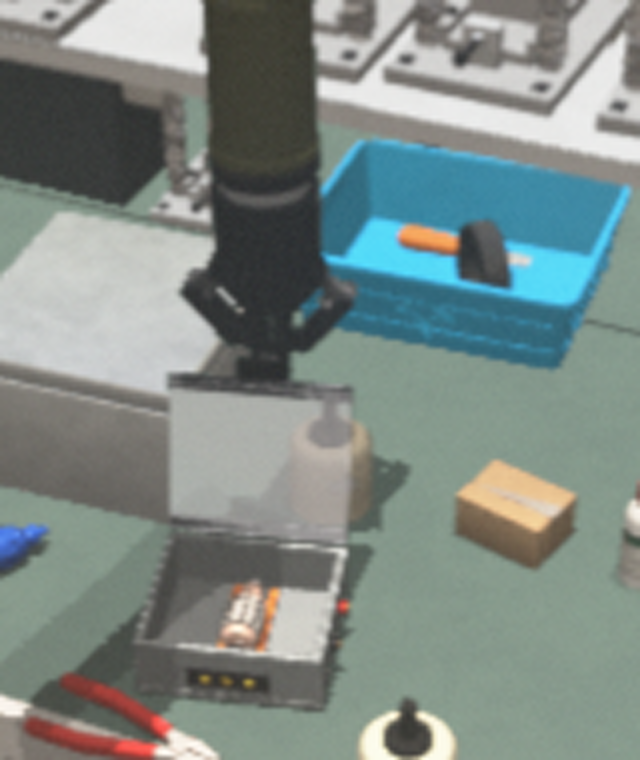

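Call:
move_arm --deltas '[{"translation":[-0.2,0,-1.5],"twist":0,"fingers":0},{"translation":[-0.2,0,-3],"twist":0,"fingers":0},{"translation":[-0.2,0,-4.5],"twist":0,"fingers":0},{"translation":[-0.2,0,-6.5],"twist":0,"fingers":0},{"translation":[-0.2,0.2,-8.8],"twist":0,"fingers":0}]'

```text
time: 17.9
tool_pos: [0.5183, -0.0506, 0.1611]
ee_rot: [-0.558, 0.43, -0.434, 0.561]
wrist_force: [1.2, -0.2, -0.7]
opening: 0.0001
```

```bash
python3 -c "
from h import *
c=np.array([.4832,-.0597]);a=np.radians(14.6);X=np.array([np.cos(a),np.sin(a)])
plan(*(c+.010*X),.10,-75.4)
s=snapshot('scene');crop(s,240,100,400,290,4,'f5.png')
"
```

```text
t 17.9 pos [ 0.5183 -0.0506  0.1611] yaw -75.4 tilt -0.99997 op 0.0001 F [ 1.2 -0.2 -0.7] q [-0.55  0.11  0.64  1.9  -0.07  1.15 -1.2 ]
delta cm [-0.01  6.09 -2.67] twist 0.0
```

View pics/f5.png

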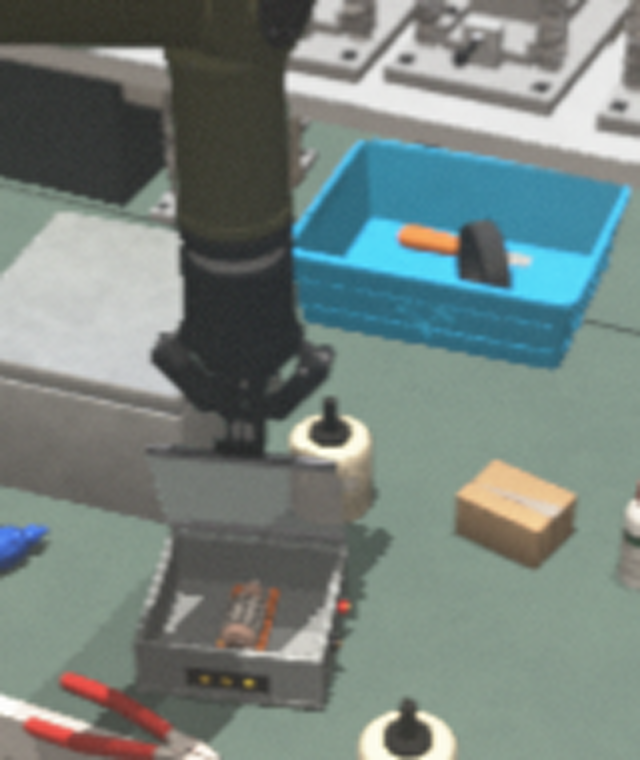

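Call:
move_arm --deltas '[{"translation":[0,0.8,-1.7],"twist":0,"fingers":0},{"translation":[0,1.9,-3.3],"twist":0,"fingers":0},{"translation":[0,3.2,-4.4],"twist":0,"fingers":0},{"translation":[0,4.6,-5.3],"twist":0,"fingers":0},{"translation":[0,6,-6],"twist":0,"fingers":0},{"translation":[0,7.2,-6.4],"twist":0,"fingers":0},{"translation":[0,7.8,-6.5],"twist":0,"fingers":0}]'

```text
time: 18.65
tool_pos: [0.4535, -0.0669, 0.0801]
ee_rot: [-0.559, 0.432, -0.433, 0.56]
wrist_force: [0.9, -0.4, 0.9]
opening: -0.0001
```

```bash
python3 -c "
from h import *
c=np.array([.4832,-.0597]);a=np.radians(14.6);X=np.array([np.cos(a),np.sin(a)])
plan(*(c-.034*X),.0695,-75.4)
s=snapshot('scene');crop(s,240,100,400,290,4,'f6.png')
"
```

```text
t 18.65 pos [ 0.4535 -0.0669  0.0801] yaw -75.4 tilt -1.0 op -0.0001 F [ 0.9 -0.4  0.9] q [-0.54  0.07  0.65  2.12 -0.05  0.97 -1.18]
delta cm [ 0.05  1.06 -0.34] twist 0.0
```

View pics/f6.png

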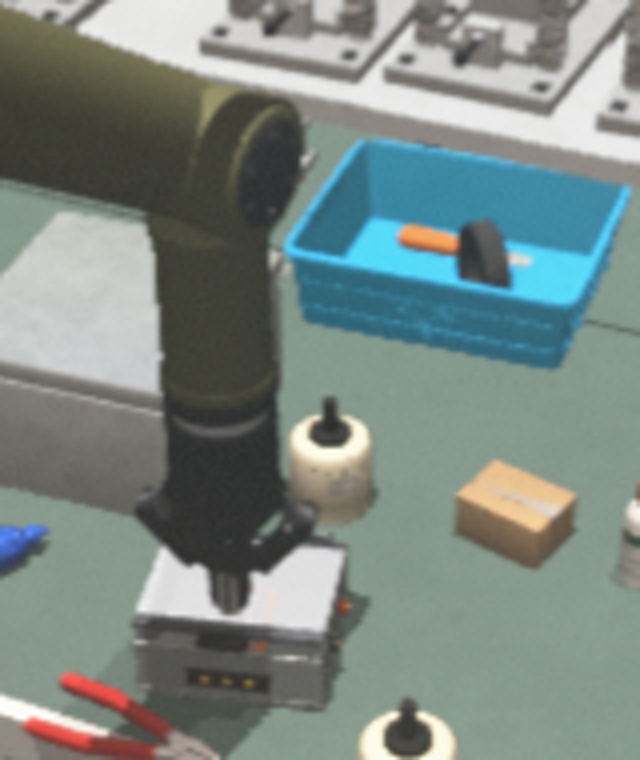

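Nearly shut (tab at crop (225,640)). Now press down, watching the force.

Call:
move_arm --deltas '[{"translation":[0,0.4,-0.3],"twist":0,"fingers":0},{"translation":[0,0.8,-0.3],"twist":0,"fingers":0},{"translation":[0,1.0,-0.3],"twist":0,"fingers":0},{"translation":[0,1.0,-0.3],"twist":0,"fingers":0}]'

```text
time: 19.1
tool_pos: [0.4499, -0.0672, 0.0697]
ee_rot: [0.56, -0.432, 0.432, -0.56]
wrist_force: [0.4, -0.1, 0.0]
opening: 0.0001
```

```bash
python3 -c "
from h import *
plan(.45,-.067,.0695,-75.4)
"
```

```text
t 19.1 pos [ 0.4499 -0.0672  0.0697] yaw -75.3 tilt -1.0 op 0.0001 F [ 0.4 -0.1  0. ] q [-0.53  0.08  0.65  2.13 -0.06  0.95 -1.17]
delta cm [-0.02  0.02  0.01] twist 0.1
```

Call:
move_arm --deltas '[{"translation":[0,0.1,0],"twist":0,"fingers":0},{"translation":[0,0.2,0],"twist":0,"fingers":0},{"translation":[0,0.2,0],"twist":0,"fingers":0},{"translation":[0,0.2,0],"twist":0,"fingers":0}]'

```text
time: 19.5
tool_pos: [0.45, -0.0672, 0.0689]
ee_rot: [-0.56, 0.433, -0.432, 0.56]
wrist_force: [-3.7, -1.2, 11.2]
opening: -0.0
```

Call:
move_arm --deltas '[{"translation":[0,-1,0],"twist":0,"fingers":0},{"translation":[0,-5,0],"twist":0,"fingers":0},{"translation":[0,-10,0],"twist":0,"fingers":0},{"translation":[0,-15,0],"twist":0,"fingers":0},{"translation":[5,-17,0],"twist":-8,"fingers":0},{"translation":[10,-17,0],"twist":-16,"fingers":0},{"translation":[15,-17,0],"twist":-24,"fingers":0},{"translation":[20,-17,0],"twist":-32,"fingers":0}]'

```text
time: 20.3
tool_pos: [0.4903, -0.2175, 0.2384]
ee_rot: [-0.644, 0.29, -0.29, 0.646]
wrist_force: [0.4, 0.2, -0.0]
opening: -0.0
```

```bash
python3 -c "
from h import *
plan(.526,-.385,.23,2.6)
s=snapshot('scene');crop(s,250,150,400,300,5,'g1.png')
s=snapshot('top');crop(s,260,180,380,300,5,'g2.png')
"
```

```text
t 20.3 pos [ 0.4903 -0.2175  0.2384] yaw -48.4 tilt -1.0 op -0.0 F [ 0.4  0.2 -0. ] q [-0.43  0.09  0.86  1.77 -0.08  1.31 -0.4 ]
delta cm [14.9   0.81 -8.45] twist -51.0
```

View pics/g1.png

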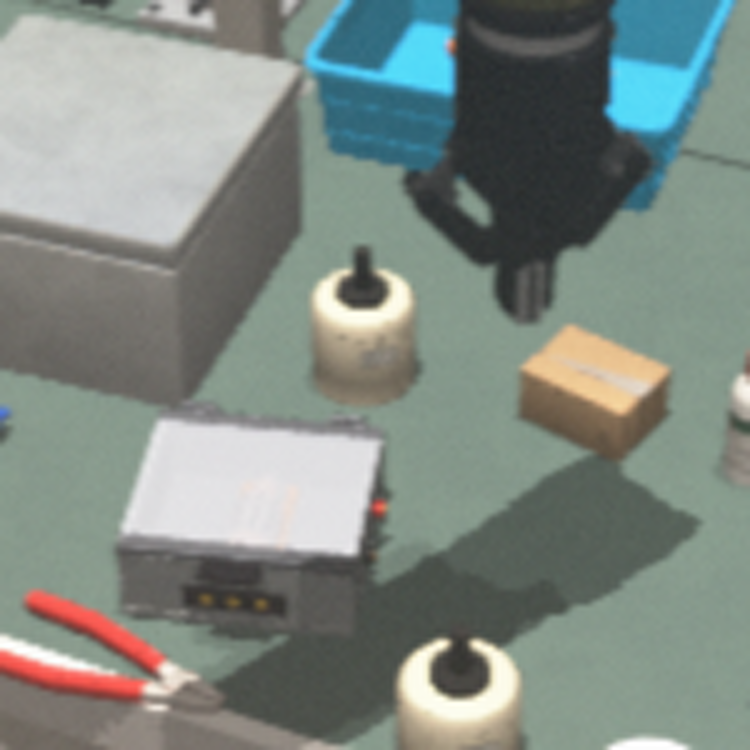

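View pics/g2.png

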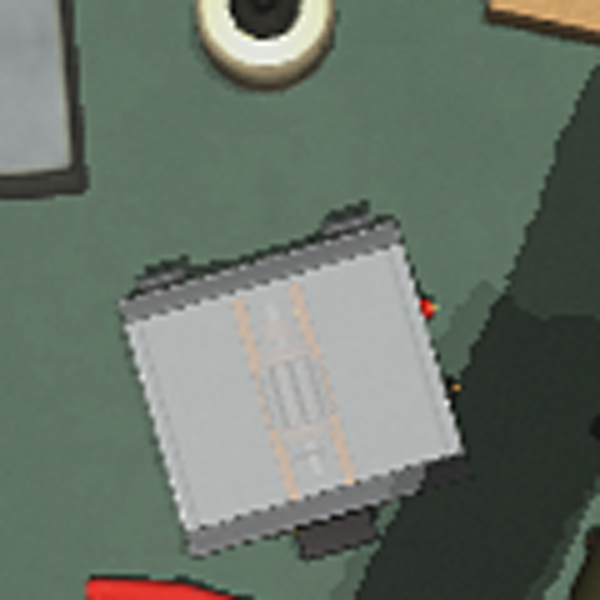

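Call:
move_arm --deltas '[{"translation":[4,0,-2.3],"twist":-8,"fingers":0},{"translation":[8,0,-4.6],"twist":-16,"fingers":0},{"translation":[12,0,-6.9],"twist":-24,"fingers":0},{"translation":[14.9,0,-8.4],"twist":-32,"fingers":0},{"translation":[14.9,0,-8.4],"twist":-40,"fingers":0},{"translation":[14.9,0,-8.4],"twist":-48,"fingers":0},{"translation":[14.9,0,-8.4],"twist":-51,"fingers":0},{"translation":[14.9,0,-8.4],"twist":-51,"fingers":0}]'

```text
time: 21.2
tool_pos: [0.5251, -0.3828, 0.2371]
ee_rot: [-0.706, -0.014, 0.014, 0.708]
wrist_force: [0.5, 0.3, 0.3]
opening: -0.0003
```

```bash
python3 -c "
from h import *
plan(.526,-.383,.118,2.6)
s=snapshot('scene');crop(s,370,180,500,320,5,'g3.png')
print(tri((388/7+430-.43,232/7+200-.43),(431.5,256)))
"
```

```text
t 21.2 pos [ 0.5251 -0.3828  0.2371] yaw 2.2 tilt -1.0 op -0.0003 F [0.5 0.3 0.3] q [ 0.01  0.39  0.77  1.49 -0.28  1.37  0.83]
delta cm [ 0.1  11.91 -0.05] twist -0.4
(array([ 0.528155  , -0.42386592,  0.121464  ]), np.float64(0.005433634200897817))
```

View pics/g3.png

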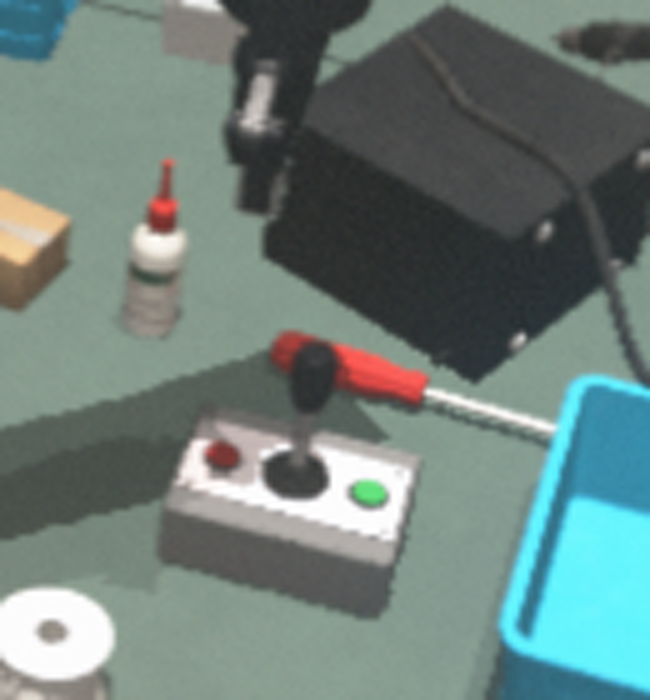

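Call:
move_arm --deltas '[{"translation":[0.1,4,0],"twist":-0.4,"fingers":0},{"translation":[0.1,8,0],"twist":-0.4,"fingers":0},{"translation":[0.1,11,0],"twist":-0.4,"fingers":0},{"translation":[0.1,12,0],"twist":-0.4,"fingers":0},{"translation":[0.1,12,0],"twist":-0.4,"fingers":0},{"translation":[0.1,12,0],"twist":-0.4,"fingers":0}]'

```text
time: 21.85
tool_pos: [0.5267, -0.3839, 0.1188]
ee_rot: [-0.707, -0.017, 0.016, 0.707]
wrist_force: [-0.3, 0.3, 0.5]
opening: 0.0001
```

```bash
python3 -c "
from h import *
plan(.528,-.424,.118,2.6)
s=snapshot('scene');crop(s,370,180,500,320,5,'g4.png')
"
```

```text
t 21.85 pos [ 0.5267 -0.3839  0.1188] yaw 2.6 tilt -1.0 op 0.0001 F [-0.3  0.3  0.5] q [ 0.04  0.49  0.72  1.62 -0.35  1.17  0.89]
delta cm [-0.05  0.08 -4.01] twist 0.0
```

View pics/g4.png

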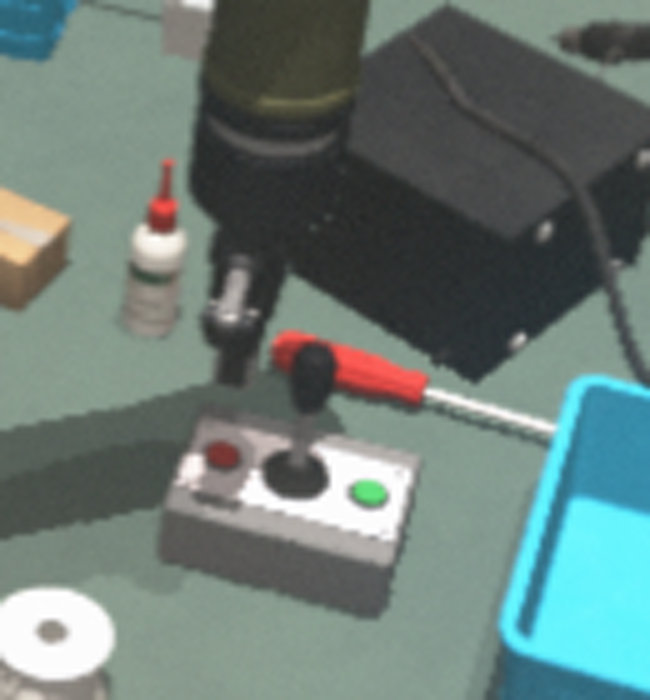

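Call:
move_arm --deltas '[{"translation":[0,0,-1.2],"twist":0,"fingers":0},{"translation":[0,0,-2],"twist":0,"fingers":0},{"translation":[0,0,-2.7],"twist":0,"fingers":0},{"translation":[0,0,-3.4],"twist":0,"fingers":0},{"translation":[0,0,-4],"twist":0,"fingers":0},{"translation":[0,0,-4.3],"twist":0,"fingers":0},{"translation":[0,0,-4.3],"twist":0,"fingers":0}]'

```text
time: 22.6
tool_pos: [0.528, -0.4255, 0.1164]
ee_rot: [-0.706, -0.016, 0.017, 0.708]
wrist_force: [0.3, 4.9, 0.3]
opening: 0.0001
```

```bash
python3 -c "
from h import *
plan(.528,-.434,.118,2.6)
s=snapshot('scene');crop(s,370,180,500,320,5,'g5.png')
"
```

```text
t 22.6 pos [ 0.528  -0.4255  0.1164] yaw 2.7 tilt -0.99999 op 0.0001 F [0.3 4.9 0.3] q [ 0.12  0.55  0.71  1.54 -0.38  1.2   0.95]
delta cm [-0.04 -0.17 -0.84] twist 0.1
```

View pics/g5.png

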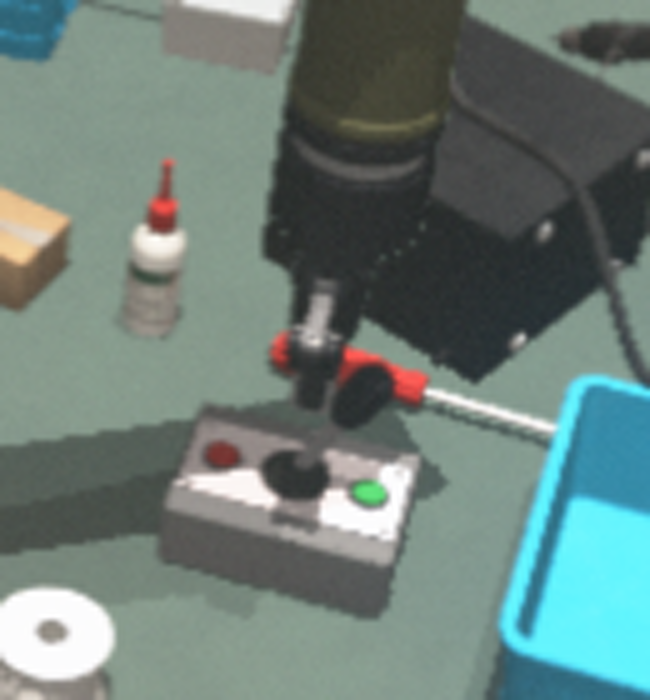

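Lever tilting to green; 4.9 N. Continue in small steps to the stop.

Call:
move_arm --deltas '[{"translation":[0,0,-0.4],"twist":0,"fingers":0},{"translation":[0,0,-0.7],"twist":0,"fingers":0},{"translation":[0,0,-0.7],"twist":0,"fingers":0}]'

```text
time: 22.95
tool_pos: [0.5282, -0.4306, 0.1153]
ee_rot: [-0.705, -0.016, 0.018, 0.709]
wrist_force: [0.2, 6.8, -1.2]
opening: 0.0001
```

Call:
move_arm --deltas '[{"translation":[0,0,-0.2],"twist":0,"fingers":0},{"translation":[0,0,-0.3],"twist":0,"fingers":0},{"translation":[0,0,-0.3],"twist":0,"fingers":0}]'

```text
time: 23.25
tool_pos: [0.5283, -0.4325, 0.1148]
ee_rot: [-0.704, -0.016, 0.018, 0.71]
wrist_force: [-0.5, 8.2, -3.0]
opening: 0.0001
```

Call:
move_arm --deltas '[{"translation":[0,0,-0.3],"twist":0,"fingers":0},{"translation":[0,0,-0.3],"twist":0,"fingers":0},{"translation":[0,0,-0.3],"twist":0,"fingers":0}]'

```text
time: 23.55
tool_pos: [0.5283, -0.4348, 0.1144]
ee_rot: [-0.703, -0.016, 0.019, 0.71]
wrist_force: [0.1, 8.9, -2.5]
opening: -0.0002
```

```bash
python3 -c "
from h import *
plan(.528,-.434,.118,2.6)
s=snapshot('scene');crop(s,370,180,500,320,5,'g6.png')
"
```

```text
t 23.55 pos [ 0.5283 -0.4348  0.1144] yaw 2.8 tilt -0.99995 op -0.0002 F [ 0.1  8.9 -2.5] q [ 0.14  0.57  0.71  1.52 -0.39  1.21  0.97]
delta cm [-0.03 -0.36  0.09] twist 0.2
```

View pics/g6.png

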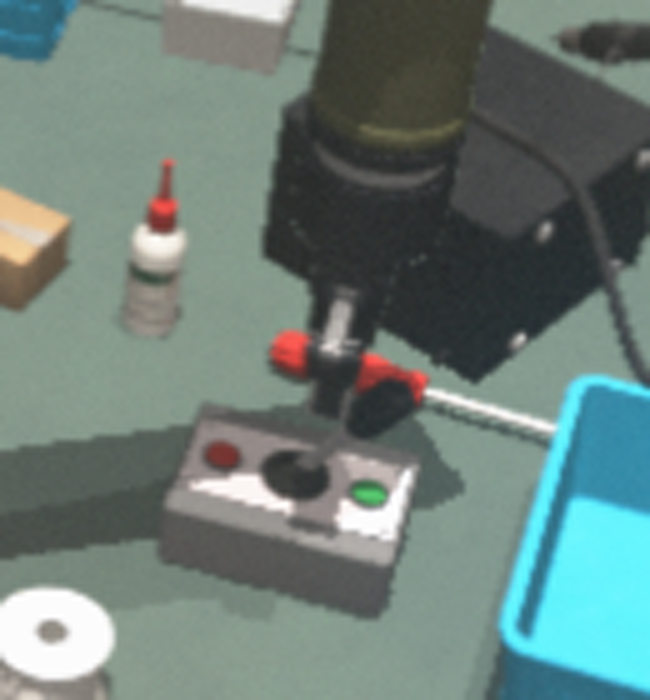

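Call:
move_arm --deltas '[{"translation":[0,0,-0.4],"twist":0,"fingers":0},{"translation":[0,0,-0.4],"twist":0,"fingers":0},{"translation":[0,0,-0.4],"twist":0,"fingers":0}]'

```text
time: 23.9
tool_pos: [0.5285, -0.4352, 0.1142]
ee_rot: [-0.701, -0.016, 0.02, 0.713]
wrist_force: [-3.0, 16.6, 1.8]
opening: 0.0002
```

Call:
move_arm --deltas '[{"translation":[0,0,-0.4],"twist":0,"fingers":0},{"translation":[0,0,-0.4],"twist":0,"fingers":0},{"translation":[0,0,-0.4],"twist":0,"fingers":0}]'

```text
time: 24.2
tool_pos: [0.5286, -0.4356, 0.1141]
ee_rot: [-0.698, -0.016, 0.021, 0.715]
wrist_force: [-5.6, 24.1, 6.5]
opening: -0.0002
```

Call:
move_arm --deltas '[{"translation":[0,0,0.2],"twist":0,"fingers":0},{"translation":[0,0,0.2],"twist":0,"fingers":0},{"translation":[0,0,0.2],"twist":0,"fingers":0},{"translation":[0,0,0.2],"twist":0,"fingers":0},{"translation":[0,0,0.2],"twist":0,"fingers":0},{"translation":[0,0,0.2],"twist":0,"fingers":0},{"translation":[0,0,0.2],"twist":0,"fingers":0},{"translation":[0,0,0.2],"twist":0,"fingers":0}]'

```text
time: 25.0
tool_pos: [0.5286, -0.4355, 0.1142]
ee_rot: [-0.7, -0.016, 0.02, 0.714]
wrist_force: [-4.1, 20.3, 4.1]
opening: -0.0002
```

Call:
move_arm --deltas '[{"translation":[0,0,0],"twist":0,"fingers":0},{"translation":[0,0,0],"twist":0,"fingers":0},{"translation":[0,0,0],"twist":0,"fingers":0},{"translation":[0,0,0],"twist":0,"fingers":0},{"translation":[0,0,0],"twist":0,"fingers":0},{"translation":[0,0,0],"twist":0,"fingers":0},{"translation":[0,0,0],"twist":0,"fingers":0},{"translation":[0,0,0],"twist":0,"fingers":0}]'

```text
time: 25.8
tool_pos: [0.5286, -0.4354, 0.1142]
ee_rot: [-0.7, -0.016, 0.02, 0.714]
wrist_force: [-5.0, 20.4, 4.3]
opening: 0.0001
```

```bash
python3 -c "
from h import *
plan(.528,-.384,.118,2.6)
s=snapshot('scene');crop(s,370,180,500,320,5,'g7.png')
"
```

```text
t 25.8 pos [ 0.5286 -0.4354  0.1142] yaw 2.9 tilt -0.99978 op 0.0001 F [-5.  20.4  4.3] q [ 0.15  0.57  0.71  1.51 -0.39  1.22  0.97]
delta cm [ 0.2  -0.28  5.14] twist 0.3
```

View pics/g7.png

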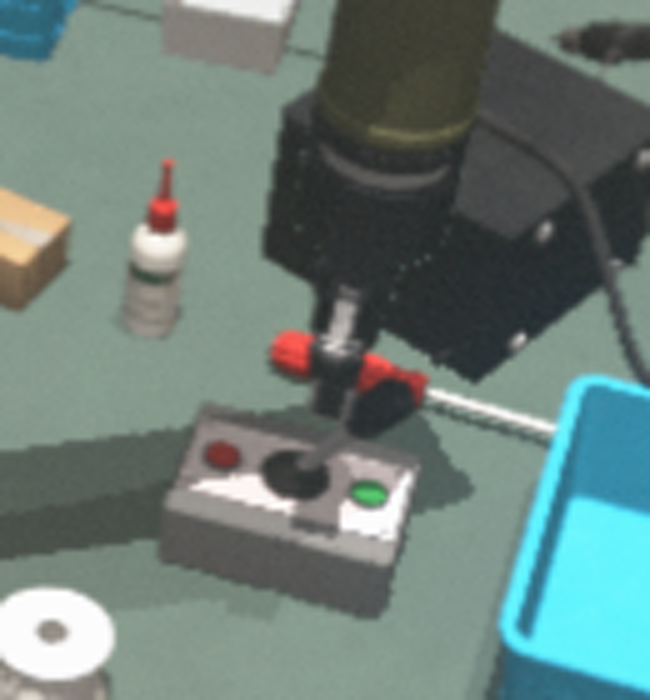

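Call:
move_arm --deltas '[{"translation":[0,0,0.9],"twist":0,"fingers":0},{"translation":[0,0,1.6],"twist":0,"fingers":0},{"translation":[0,0,2.2],"twist":0,"fingers":0},{"translation":[0,0,2.8],"twist":0,"fingers":0},{"translation":[0,0,3.3],"twist":0,"fingers":0},{"translation":[0,0,3.7],"twist":0,"fingers":0},{"translation":[0,0,4.1],"twist":0,"fingers":0},{"translation":[0,0,4.5],"twist":0,"fingers":0}]'

```text
time: 26.65
tool_pos: [0.526, -0.4011, 0.117]
ee_rot: [-0.707, -0.016, 0.017, 0.707]
wrist_force: [-0.2, -0.2, -0.5]
opening: -0.0001
```

Call:
move_arm --deltas '[{"translation":[0,0,0.5],"twist":0,"fingers":0},{"translation":[0,0,1.5],"twist":0,"fingers":0},{"translation":[0,0,2],"twist":0,"fingers":0},{"translation":[0,-4,2],"twist":0,"fingers":0},{"translation":[0,-8,2],"twist":0,"fingers":0},{"translation":[0,-12,2],"twist":0,"fingers":0},{"translation":[-5,-12,4],"twist":0,"fingers":0},{"translation":[-7,-12,8],"twist":0,"fingers":0}]'

```text
time: 27.45
tool_pos: [0.45, -0.3282, 0.2386]
ee_rot: [0.708, 0.014, -0.014, -0.706]
wrist_force: [-0.2, -0.4, 0.3]
opening: 0.0001
```

```bash
python3 -c "
from h import *
plan(.46,-.25,.24,2.6)
s=snapshot('scene');cv2.imwrite('pics/g8.png',s)
t=snapshot('top');cv2.imwrite('pics/g9.png',t)
"
```

```text
t 27.45 pos [ 0.45   -0.3282  0.2386] yaw 2.2 tilt -0.99999 op 0.0001 F [-0.2 -0.4  0.3] q [-0.15  0.15  0.81  1.72 -0.11  1.32  0.72]
delta cm [ 1.31 -0.17  7.78] twist -0.4
```

View pics/g8.png

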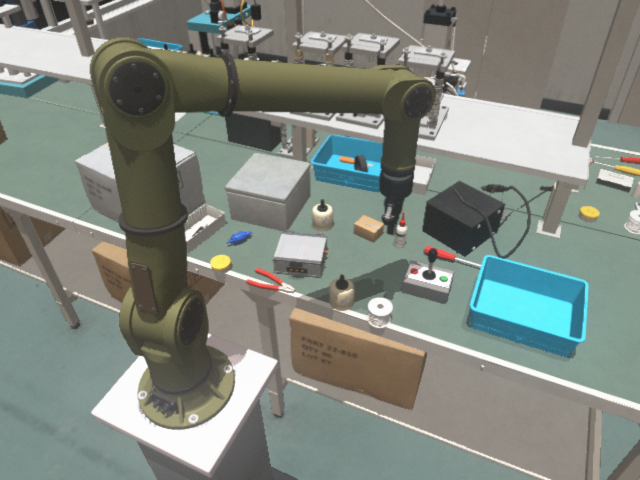

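View pics/g9.png

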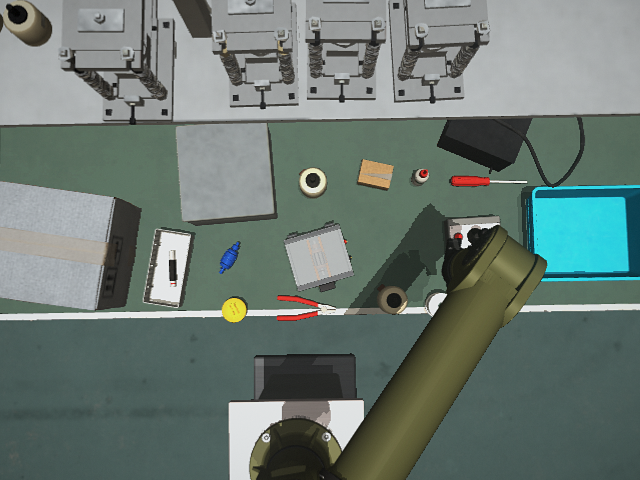

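```bash
python3 -c "
from h import *
s=cv2.imread('pics/g8.png');t=cv2.imread('pics/g9.png')
a=cv2.resize(s[220:290,265:340],None,fx=8,fy=8,interpolation=cv2.INTER_CUBIC);cv2.imwrite('pics/k1.png',a)
crop(t,275,215,365,300,8,'k2.png');crop(s,395,235,465,305,8,'k3.png')
c=np.array([.4832,-.0597]);an=np.radians(14.6);X=np.array([np.cos(an),np.sin(an)]);Y=np.array([-X[1],X[0]])
for z in(.053,.063):
  for y in (-.018,.018):
    P=[*(c+(.062-.140)*X+y*Y),z]; print(z,y,(proj('scene',P)+.5-[265,220])*8,(proj('top',P)+.5-[275,215])*8)
"
```

```text
0.053 -0.018 [293.91565675 390.51310599] [486.40361866 588.95166147]
0.053 0.018 [191.56002303 379.21496854] [365.96871986 622.60099446]
0.063 -0.018 [292.79057296 369.46913878] [487.22267972 589.45701299]
0.063 0.018 [189.95695259 358.20102699] [365.90708801 623.35263854]
```

View pics/k1.png

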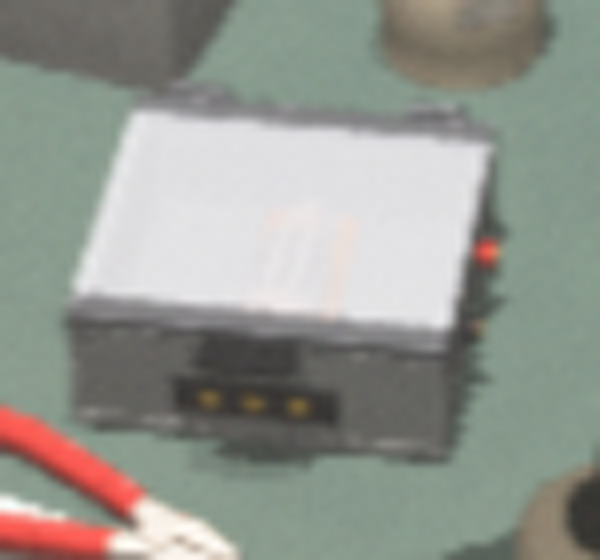

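View pics/k3.png

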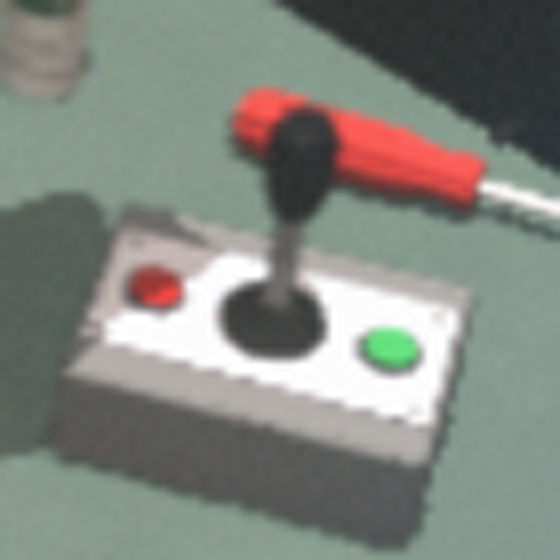

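```bash
python3 -c "
from workcell import *
print(hand_in(), get_state()['time'])"
```

```text
the job is handed in; nothing more can be done
the job is handed in; nothing more can be done
```

The rotor test is done as asked and handed in; the last robot time I read was 27.45 s of the 72 s allowed.

- **Gauge:** it is in the grey tray. The last top view shows it lying flat inside.
- **Rotor:** I laid it in the cradle along the groove. A top view before closing showed it centred between the rails.
- **Lid:** it is shut. Pressing on the edge met a firm stop at 11 N, and the tab in the final picture sits where a shut lid would put it. This allows for the scene camera's offset of about 1 pixel, and the pictures are too coarse (about 2 mm per pixel) to settle it on their own.
- **Lever:** I pushed it from the red side towards green. The push force jumped from 9 N to 24 N, which I took as the stop. I held it there for over 1.6 s at about 20 N, then eased it back. It stands upright in the final view.
- **Other things:** nothing else on the bench looks moved in the final views, though the arm partly hid the lever pod and solder spool in the top one. The arm was clear of everything at the end.

The scene camera drew the tester 1 to 2 pixels off from where the top camera placed it, which is within the stated calibration. No check failed.

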